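# Rack the capped tubes and check their seating

## Robot

A 6-joint arm with a two-finger parallel gripper is mounted at the origin on the work surface. World frame = base frame: x ahead of the robot, y to its left, z up, the work surface at z = 0. Lengths are in m, angles in degrees, forces in N, time in s.
With the tool pointing down it reaches from about 0.275 to 0.825 m from the base axis. Payload 4.9 kg.
Tool frame: the origin (TCP) lies between the finger pads; the fingertips stand 25 mm ahead of it and the grasp point (between the pads) lies 6 mm ahead of it (tip_reach is the z of the fingertips in the tool frame, in m); z points along the fingers, y is the line along which they close (so a half turn about z gives the same grasp; the last joint's range is limited). The gripper opens to 85 mm and grips with 20 to 120 N. Pads are 22 mm wide; open, the fingers measure 114 mm over their backs; the gripper's body (76 mm by 85 mm) begins 54 mm behind the grasp point. The pads swing forward as they close: fully open they stand 13 mm farther back than shut.
Start: joints at [-75.298, 18.69, -11.035, 60.275, 0, 82.311], TCP at [0.21, -0.509, 0.256] pointing down, gripper open.
Joint ranges: [-152.03, 152.03], [-55.5, 102.48], [-74.3, 77.21], [-110.64, 120.58], [-84.22, 78.4], [-180, 180]. Speed limits (degrees/s): [147.25, 147.25, 180, 180, 180, 180].

## Interface

Orientations are given as [roll, pitch, yaw] about the fixed x, y, z axes, in that order (R = Rz(yaw) Ry(pitch) Rx(roll)).
In Python, from rig import * gives the robot as it stands.
- The arm moves only by the shell command python3 -m crank 'ROWS' [FORCE]. ROWS is JSON, a list of rows, each an object of numbers: "gripper": the opening, from 0 (shut) to 1 (fully open); "x", "y", "z": the shift along the tool's x, y, z in units of 75 cm (1.0 is 75 cm); "yaw": the turn about the tool's z in units of pi/2 rad (1.0 is pi/2 rad). In form: [{"gripper": .., "x": .., "y": .., "z": .., "yaw": ..}, ...]. A call has 1 to 20 rows; each row is the pose to reach, as a shift and turn from the pose commanded when the call began, along the tool's axes at that moment; what a row does not reach only later rows make up. A row lasts 1/8 s, in which the tool goes at most 62.5 mm and 10.7 degrees, less where a joint would pass 70% of its speed; a pose out of reach is approached as far as the arm can. A call with a number of a shift or a turn outside -1 to 1 is refused whole. A call with a gripper value outside its range is refused whole. The fingers move at their own pace and stop on an object; FORCE is the grip in N (left out, the last holds). Time passes only in rows, so rows that repeat a pose let the fingers close. It gives the time, the measured TCP pose, the force, the opening and the grip force at its end, in the units of the state.
- observe(): the state, without advancing time (a new reading comes with each control period).
- snapshot(name): name is "side" or "top"; returns a dict with "pixels" (420x560x3 uint8, red, green, blue), "z_map" (420x560 float32, m along the optical axis (not along the pixel's ray), 0 where there is no reading), "K" (3x3 intrinsics, pixels), "R" (3x3) and "t" (3): a world point X has camera coordinates R X + t. Camera axes: x right, y down, z forward; pixel columns grow to the right and rows downward; lengths in m; the calibration is good to about 2 mm. A picture is of the moment at which its call begins.
- close_job(): hands the job in; it is judged then, once.
Trained networks look in the newest picture that a camera, given by its name, has taken for a name from the list of things; names that differ only in an ending like _2 or _b are one class to them, and where a whole thing is asked for, a point or a joint stands for the part that bears it (a point fixed in the world has none). Each returns a list of dicts, best first, with "confidence" (0 to 1); they miss things now and then, are a little off and sometimes report something else, mostly with a low value. They report only what shows in the picture. A call takes as long as a camera call. They do not tell look-alikes from the thing itself.
- recognise(camera, query): "bbox" ([left, top, right, bottom] as shares, 0 to 1, of the picture: columns of its width, rows of its height, round what is visible of it).
- cut_out(camera, query): "mask" (420x560 bool, what is visible of it) and "bbox" ([left, top, right, bottom] as shares, 0 to 1, of the picture: columns of its width, rows of its height, round what is visible of it).
- spot_point(camera, query): "position" ([column, row] as shares, 0 to 1, of the picture: columns of its width, rows of its height: a listed point, or the origin of a listed thing).
The state is a dict: "clock": time; "joints": joint angles; "dq": joint speeds; "effort": joint torques, N m; "ee_pos": TCP position; "tool_rot": TCP orientation; "ft_force": force on the tool from outside, world axes, zero at the start; "wrist_torque": the same for the moment, N m; "gripper_width": opening from 0.0 (shut) to 1.0 (fully open); "grip_force": force on a finger pad.
Only numpy, scipy, OpenCV 4.12 (cv2) and the standard library are available. Lean on these libraries where they do the work, as an engineer would, in place of code of your own. Each camera call takes 0.05 s, during which the arm holds its last target. There are 200 camera calls.

## Task

Take every capped tube out of the slanted dispenser and stand each upright in its own cup of the loose rack, pushed fully down. Then slide the loaded rack along the table until its back lies squarely flush against the fence of the gauge, ends lined up, and press the gauge's knob gently until its bar rests on the tube caps, hold it there for a moment, and let the bar spring back up. Leave the tubes standing, the rack against the fence, and everything else on the table where it was.

Things in the scene. Friction and masses are not known exactly. Their poses are not given: they have to be found in the camera images.
- rack: Loose white rack 212 mm long, 0.55 kg. Origin: underside, below the middle of its row of five cups (along y at -88, -44, 0, 44, 88 mm; bore 20 mm, mouth at z 50, floor at z 8 mm). x points to its plain back face at x = +22 mm, which goes against the fence; block x -22 to 22 mm. Base plate 8 mm thick reaches to x = -102 mm. All is one rigid piece with the grip tab.
- rack_tab (a point): Middle of the top edge of the rack's upright grip tab: 12 mm thick (rack x), 50 mm wide (rack y), top 55 mm above the table, standing on the base at rack x = -96 mm; 68 mm are free between tab and cup block.
- rack_back_left (a point): Rack's back face, its +y end, 20 mm above the underside.
- rack_back_right (a point): Rack's back face, its -y end, 20 mm above the underside.
- gauge: Fixed aluminium gauge with a fence block 212 mm long (y), 40 mm high. Origin: table height, below the middle of the fence's front face; x points into the block, y along it, z up. A column behind carries an arm (z 194 to 218 mm) with a sprung upright slide; its level bar (200 mm along y, 22 mm wide) hangs over the line x = -22 mm, underside 160 mm above the table at rest.
- bar (a joint): Slide of the gauge bar in m: 0 = up at rest, grows as the bar is lowered, 0.060 at most; a spring lifts it back when let go (push needed: about 3 N at rest, 6 N at 0.032). Fully seated tubes stop the bar at about 0.032.
- knob_top (a point): Middle of the top of the black push knob (40 mm across, 12 mm thick) on the gauge slide, 284 mm above the table when the bar is up; pushing it down lowers the bar.
- dispenser: Fixed slanted tube dispenser 260 mm wide (y) with grooves at y = -104, -52, 0, 52, 104 mm. Tubes lie in them 60 degrees above the horizontal, feet on a stop at x = 45, z = 20 mm, caps up towards -x, clear of the grooved slab, which ends 82 mm up from the foot. Origin: underside, middle. The grooves are open above: a tube lifts straight up out of its groove.
- tube1: Capped plastic tube, 120 mm long, 30 g: white body 15 mm across with a tapered foot, grey cap 20 mm across on the top 30 mm. Origin: centre of the foot end; z runs along the tube to the cap. May be absent.
- tube2: Capped plastic tube, 120 mm long, 30 g: white body 15 mm across with a tapered foot, grey cap 20 mm across on the top 30 mm. Origin: centre of the foot end; z runs along the tube to the cap. May be absent.
- tube3: Capped plastic tube, 120 mm long, 30 g: white body 15 mm across with a tapered foot, grey cap 20 mm across on the top 30 mm. Origin: centre of the foot end; z runs along the tube to the cap. May be absent.
- tube4: Capped plastic tube, 120 mm long, 30 g: white body 15 mm across with a tapered foot, grey cap 20 mm across on the top 30 mm. Origin: centre of the foot end; z runs along the tube to the cap. May be absent.
- tube5: Capped plastic tube, 120 mm long, 30 g: white body 15 mm across with a tapered foot, grey cap 20 mm across on the top 30 mm. Origin: centre of the foot end; z runs along the tube to the cap. May be absent.
- vial_a: White vial 34 mm across, 45 mm high; not part of the job. Origin: underside (middle).
- vial_b: White vial 34 mm across, 45 mm high; not part of the job. Origin: underside (middle).
- amber_jar: Amber jar 60 mm across, 90 mm high; not part of the job. Origin: underside (middle).
- spatula: Spatula 200 mm long, lying; not part of the job. Origin: underside (middle).
- beaker: White beaker 64 mm across, 80 mm high; not part of the job. Origin: underside (middle).
Mind the look-alikes: they are no part of the job. Leave any orange look-alike of the tube4 alone. What is shaped like the tube1 but red is not meant.

How it is judged (in metres and radians):
On the way, in this order (a step that is already met when the one before it is completed fails the run):
1. every tube stands fully down in a cup of the rack (z of tube1 in the frame of rack between 0.002 and 0.014 m and x of tube1 in the frame of rack between -0.008 and 0.008 m and y of tube1 in the frame of rack between -0.1 and 0.1 m and angle between each of tube1, tube2, tube3, tube4, tube5's own z axis and vertical below 0.2 rad and z of tube2 in the frame of rack between 0.002 and 0.014 m and x of tube2 in the frame of rack between -0.008 and 0.008 m and y of tube2 in the frame of rack between -0.1 and 0.1 m and z of tube3 in the frame of rack between 0.002 and 0.014 m and x of tube3 in the frame of rack between -0.008 and 0.008 m and y of tube3 in the frame of rack between -0.1 and 0.1 m and z of tube4 in the frame of rack between 0.002 and 0.014 m and x of tube4 in the frame of rack between -0.008 and 0.008 m and y of tube4 in the frame of rack between -0.1 and 0.1 m and z of tube5 in the frame of rack between 0.002 and 0.014 m and x of tube5 in the frame of rack between -0.008 and 0.008 m and y of tube5 in the frame of rack between -0.1 and 0.1 m), for 0.2 s.
2. the loaded rack is flush against the gauge's fence (all of step 1 and x of each of rack_back_left, rack_back_right in the frame of gauge above -0.004 m and y of rack in the frame of gauge between -0.02 and 0.02 m and angle between rack's own z axis and vertical below 0.05 rad), for 0.2 s.
3. the gauge bar is pressed onto the tube caps and reads the seated height, with the rack flush (all of step 2 and value of joint bar between 0.0285 and 0.0355 m and (contact force between bar and tube1 above 0.5 N or contact force between bar and tube2 above 0.5 N or contact force between bar and tube3 above 0.5 N or contact force between bar and tube4 above 0.5 N or contact force between bar and tube5 above 0.5 N)), for 0.3 s.
At the end, for the whole second after the job is handed in: Every tube stands in a cup (foot within 6 mm of the cup floor, tilt under 0.2 rad), both ends of the rack's back face are within 4 mm of the fence and the rack is centred on it within 20 mm, the bar is back up (under 4 mm), all released and at rest (all of step 2 and value of joint bar below 0.004 m and linear speed of rack below 0.01 m/s and linear speed of each of tube1, tube2, tube3, tube4, tube5 below 0.02 m/s); the robot touches nothing.
It fails at once if a bystander is moved more than 30 mm (distance of any of vial_a, vial_b, amber_jar, spatula, beaker from where it was at the start of the episode above 0.03 m).
It fails at once if the bar is pressed onto a tube with more than 40 N (contact force between bar and tube1 above 40 N or contact force between bar and tube2 above 40 N or contact force between bar and tube3 above 40 N or contact force between bar and tube4 above 40 N or contact force between bar and tube5 above 40 N).
Of tube1, tube2, tube3, tube4, tube5 only 3 to 5 are there at a start; the rules pass over those that are not, and their reading is None.
At some moment in a run one of rack may be knocked a few centimetres aside while the robot is not near it.
It also fails if it takes over 210 s, if anything falls off the work surface, if the arm or the gripper's body presses on something with over 40 N, if the wrist force passes 120 N, or if a joint passes its speed limit or range.

## Working session

There is one attempt and no reset: what is moved stays moved. The work goes in short steps, Python scripts to look and compute and a shell command to move; the robot and the scene stay as the last step left them, time stands still between calls to the robot, and variables do not carry over. Pictures are saved under pics/ and viewed, at most 14 in all, crops included, and the job is handed in when it is done.

```bash
ls; mkdir -p pics; python3 - <<'E'
from rig import *
import cv2
s=observe();print(s)
for c in("top","side"):
    d=snapshot(c);cv2.imwrite(f"pics/{c}0.png",d["pixels"][:,:,::-1]);print(c,d["K"].tolist(),d["R"].tolist(),d["t"].tolist())
    for q in["rack","rack_tab","rack_back_left","rack_back_right","gauge","knob_top","dispenser","tube1","vial_a","amber_jar","spatula","beaker"]:
        r=spot_point(c,q);print(q,[([round(float(x[0]*560 if 0 else x),3) if 0 else None][:0], [round(a["position"][0]*560,1),round(a["position"][1]*420,1)],round(a["confidence"],2)) for a in r for x in [0]][:7])
E
```

```text
pics
{'clock': 0.0, 'joints': array([-7.52979229e+01,  1.87327661e+01, -1.10904986e+01,  6.02753645e+01,
        7.06258218e-04,  8.23115466e+01]), 'dq': array([-0.10010208, -0.05537912, -0.11133593,  0.09238249,  0.06273173,
       -0.01852778]), 'effort': array([ 1.15697800e-03, -4.43405843e+01,  2.62437791e+01,  1.56298798e-02,
        4.54033994e-06, -3.84365777e-06]), 'ee_pos': array([ 0.20938834, -0.50800938,  0.25550621]), 'tool_rot': array([-1.79902352e+02, -1.38951591e-02,  2.23905180e+01]), 'ft_force': array([-0.0566859 ,  0.76771668,  0.13183403]), 'wrist_torque': array([ 0.01237671, -0.00594962, -0.02251547]), 'grip_force': 0.0, 'gripper_width': 1.0033531720237954}
top [[524.3604635602412, 0.0, 279.42831480500166], [0.0, 524.3604635602412, 210.39304268915373], [0.0, 0.0, 1.0]] [[0.021741829899078326, -0.9997612100723892, 0.0021944628571556398], [-0.9830827760032818, -0.02177830938574538, -0.18186247761971097], [0.18186684238288373, 0.001796684415984024, -0.983321526036519]] [0.037663227173605, 0.5169713541717795, 1.8675718207793846]
rack [([], [332.4, 203.5], 0.62), ([], 
[... 1102 characters left out ...]
, 0.85), ([], [317.5, 263.4], 0.67), ([], [262.0, 219.3], 0.6)]
rack_back_left [([], [261.9, 216.4], 0.76)]
rack_back_right [([], [277.9, 183.0], 0.82)]
gauge []
knob_top [([], [248.3, 138.1], 0.64)]
dispenser [([], [254.3, 285.9], 0.77)]
tube1 [([], [346.1, 380.1], 0.74), ([], [245.2, 309.7], 0.65), ([], [237.8, 270.7], 0.63), ([], [309.3, 335.5], 0.62), ([], [243.6, 287.5], 0.61), ([], [248.1, 137.1], 0.6), ([], [234.9, 257.6], 0.56)]
vial_a [([], [241.2, 286.6], 0.74), ([], [320.1, 268.0], 0.48), ([], [213.4, 245.7], 0.43)]
amber_jar [([], [270.5, 150.3], 0.63), ([], [278.4, 203.4], 0.56)]
spatula [([], [318.5, 163.3], 0.75)]
beaker [([], [239.6, 342.8], 0.56), ([], [241.5, 202.2], 0.41)]
```

```bash
python3 - <<'E'
import cv2
t=cv2.imread("pics/top0.png")[130:300,120:430];cv2.imwrite("pics/a.png",cv2.resize(t,(800,439),interpolation=3))
t=cv2.imread("pics/side0.png")[120:400,190:370];cv2.imwrite("pics/b.png",cv2.resize(t,None,fx=2.14,fy=2.14,interpolation=3))
E
```

```text
(no output)
```

View pics/a.png

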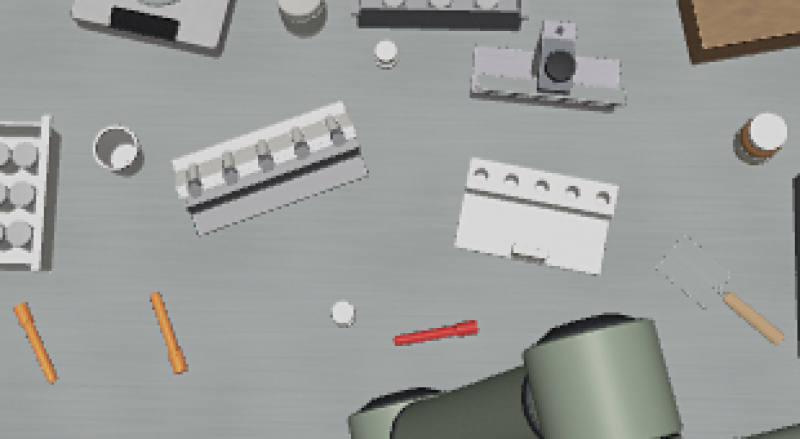

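View pics/b.png

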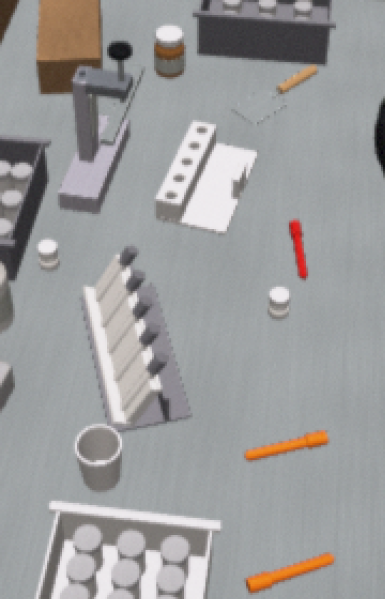

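The top crop shows five grey-capped white tubes in the dispenser, with caps at crop (195,175) to (337,125). The empty rack is at (540,215), the gauge knob at (560,67). The red tube (435,333) and the two orange tubes (35,343) and (168,333) are look-alikes lying on the table. Only the five in the dispenser fit the description: white with a grey cap, lying in the grooves. The side crop confirms this. Next I'll work out the poses.

```bash
cat > h.py <<'E'
from rig import *
import numpy as np, cv2
def ray(d,u,v,z):
    "world point on pixel ray at height z"
    R,t=d["R"],d["t"]; c=-R.T@t; w=R.T@np.linalg.inv(d["K"])@np.array([u,v,1.]); return c+w*(z-c[2])/w[2]
def cloud(d):
    v,u=np.mgrid[0:420,0:560]; Z=d["z_map"]; K=d["K"]
    P=np.stack([(u-K[0,2])/K[0,0]*Z,(v-K[1,2])/K[1,1]*Z,Z],-1)
    return (P-d["t"])@d["R"], Z>0
def pts(cam,q):
    return [(a["position"][0]*560,a["position"][1]*420,a["confidence"]) for a in spot_point(cam,q)]
def go(x,y,z,yaw,o=None):
    "print row units from current pose to TCP target; yaw = world yaw of tool x"
    o=o or observe(); a=np.radians(o["tool_rot"][2]); p=np.array([x,y,z])-o["ee_pos"]
    X=np.array([np.cos(a),np.sin(a),0]);Y=np.array([np.sin(a),-np.cos(a),0])
    dy=(yaw-o["tool_rot"][2]+180)%360-180
    print("row x %.4f y %.4f z %.4f yaw %.4f"%(p@X/.75,p@Y/.75,-p[2]/.75,-dy/90), "dist %.3f"%np.linalg.norm(p))
E
python3 - <<'E'
from h import *
for c in("top","side"):
    d=snapshot(c); P,ok=cloud(d)
    for q,z in[("rack_back_left",.02),("rack_back_right",.02),("rack_tab",.055),("rack",0),("gauge",0),("knob_top",.284),("dispenser",0)]:
        for u,v,k in pts(c,q)[:2]: print(c,q,ray(d,u,v,z).round(4),round(k,2),"depth pt",P[int(v),int(u)].round(3))
    for q in("rack","dispenser","gauge"):
        m=cut_out(c,q)
        if not m: continue
        m=m[0]["mask"]&ok; 
        for lo,hi in{"rack":[(.045,.055),(.004,.012)],"dispenser":[(.003,.03),(.06,.1)],"gauge":[(.035,.045),(.27,.3),(.19,.23)]}[q]:
            S=P[m&(P[...,2]>lo)&(P[...,2]<hi)]
            if len(S)>8:
                (cx,cy),(w,h),a=cv2.minAreaRect((S[:,:2]*1000).astype(np.float32)); print(c,q,lo,hi,len(S),"ctr",round(cx,1),round(cy,1),"size",round(w,1),round(h,1),"ang",round(a,1),"z",S[:,2].mean().round(4))
    m=np.zeros((420,560),bool)
    for a in cut_out(c,"tube1"):
        S=P[a["mask"]&ok]
        if len(S)<8 or S[:,0].mean()<.44: continue
        i=S[:,2]>np.percentile(S[:,2],80); print("tube",a["confidence"].__round__(2),len(S),S.mean(0).round(3),"top",S[i].mean(0).round(4),S[:,2].max().round(3))
E
```

```text
top rack_back_left [ 0.5835 -0.0352  0.02  ] 0.96 depth pt [ 0.577 -0.032  0.055]
top rack_back_right [ 0.5567 -0.2325  0.02  ] 0.78 depth pt [ 0.553 -0.227  0.051]
top rack_tab [ 0.4561 -0.1164  0.055 ] 0.96 depth pt [ 0.457 -0.113  0.056]
top rack [ 0.5442 -0.1364  0.    ] 0.95 depth pt [ 0.537 -0.132  0.046]
top rack [ 0.6324 -0.4402  0.    ] 0.6 depth pt [ 0.619 -0.423  0.06 ]
top gauge [ 0.6838 -0.1388  0.    ] 0.93 depth pt [ 0.68  -0.134  0.017]
top knob_top [ 0.6754 -0.1446  0.284 ] 0.95 depth pt [ 0.677 -0.141  0.284]
top dispenser [0.5758 0.2664 0.    ] 0.66 depth pt [0.553 0.256 0.122]
top dispenser [0.5896 0.4746 0.    ] 0.26 depth pt [0.588 0.476 0.007]
top dispenser 0.003 0.03 880 ctr 578.1 260.5 size 121.6 269.3 ang 23.4 z 0.0145
top dispenser 0.06 0.1 408 ctr 574.2 255.5 size 47.6 257.6 ang 21.6 z 0.0781
top gauge 0.035 0.045 334 ctr 715.9 -138.7 size 210.5 72.6 ang 85.0 z 0.0401
top gauge 0.27 0.3 117 ctr 659.2 -134.2 size 37.1 38.6 ang 47.1 z 0.2834
top gauge 0.19 0.23 263 ctr 692.5 -136.9 size 44.3 96.0 ang 84.7 z 0.2168
tube 0.6 65 [0.555 0.303 0.094] top [0.5419 
[... 804 characters left out ...]
0.284 ] 0.72 depth pt [ 0.662 -0.135  0.287]
side dispenser [0.5726 0.2583 0.    ] 0.69 depth pt [0.562 0.318 0.081]
side dispenser 0.003 0.03 993 ctr 582.9 250.4 size 120.2 287.2 ang 21.5 z 0.0148
side dispenser 0.06 0.1 525 ctr 575.0 258.3 size 47.3 264.4 ang 21.1 z 0.0781
side gauge 0.035 0.045 407 ctr 715.9 -134.6 size 216.0 72.0 ang 84.5 z 0.0409
side gauge 0.27 0.3 87 ctr 660.7 -130.5 size 38.5 40.8 ang 47.7 z 0.2846
side gauge 0.19 0.23 334 ctr 691.0 -132.8 size 53.6 96.3 ang 81.4 z 0.2147
tube 0.63 149 [0.581 0.263 0.086] top [0.559  0.2551 0.1242] 0.131
tube 0.6 98 [0.616 0.166 0.091] top [0.597  0.1586 0.125 ] 0.133
tube 0.43 195 [0.543 0.357 0.083] top [0.5214 0.3501 0.1244] 0.132
```

```bash
python3 -c "
from h import *
go(.4,-.2,.33,112)"
```

```text
row x 0.3915 y -0.2836 z -0.0983 yaw -0.9956 dist 0.370
```

```bash
python3 -m crank '[{"gripper":0.47,"x":0,"y":0,"z":-0.0993,"yaw":0},{"gripper":0.47,"x":0.39,"y":-0.283,"z":-0.0993,"yaw":-1},{"gripper":0.47,"x":0.39,"y":-0.283,"z":-0.0993,"yaw":-1},{"gripper":0.47,"x":0.39,"y":-0.283,"z":-0.0993,"yaw":-1},{"gripper":0.47,"x":0.39,"y":-0.283,"z":-0.0993,"yaw":-1},{"gripper":0.47,"x":0.39,"y":-0.283,"z":-0.0993,"yaw":-1},{"gripper":0.47,"x":0.39,"y":-0.283,"z":-0.0993,"yaw":-1},{"gripper":0.47,"x":0.39,"y":-0.283,"z":-0.0993,"yaw":-1},{"gripper":0.47,"x":0.39,"y":-0.283,"z":-0.0993,"yaw":-1},{"gripper":0.47,"x":0.39,"y":-0.283,"z":-0.0993,"yaw":-1},{"gripper":0.47,"x":0.39,"y":-0.283,"z":-0.0993,"yaw":-1}]' 20; python3 -c "
from h import *
go(.598,.1588,.25,-158.5)"
```

```text
clock: 3.88
ee_pos: [0.3991, -0.2008, 0.3308]
tool_rot: [180.0, 0.0, 112.3]
ft_force: [0.6, -0.4, -0.9]
gripper_width: 0.468
grip_force: 0.0
row x 0.3426 y 0.4275 z 0.1078 yaw -0.9906 dist 0.419
```

```bash
python3 -m crank '[{"gripper":0.47,"x":0.3426,"y":0.4275,"z":0.05,"yaw":-0.99},{"gripper":0.47,"x":0.3426,"y":0.4275,"z":0.05,"yaw":-0.99},{"gripper":0.47,"x":0.3426,"y":0.4275,"z":0.05,"yaw":-0.99},{"gripper":0.47,"x":0.3426,"y":0.4275,"z":0.05,"yaw":-0.99},{"gripper":0.47,"x":0.3426,"y":0.4275,"z":0.05,"yaw":-0.99},{"gripper":0.47,"x":0.3426,"y":0.4275,"z":0.05,"yaw":-0.99},{"gripper":0.47,"x":0.3426,"y":0.4275,"z":0.05,"yaw":-0.99},{"gripper":0.47,"x":0.3426,"y":0.4275,"z":0.05,"yaw":-0.99},{"gripper":0.47,"x":0.3426,"y":0.4275,"z":0.1,"yaw":-0.99},{"gripper":0.47,"x":0.3426,"y":0.4275,"z":0.1,"yaw":-0.99},{"gripper":0.47,"x":0.3426,"y":0.4275,"z":0.1,"yaw":-0.99}]'; python3 -c "
from h import *
go(.598,.1588,.132,-158.5)
for c in('top','side'):
    d=snapshot(c);P,ok=cloud(d)
    S=P[ok&(P[...,2]>.12)&(P[...,2]<.14)&(P[...,0]>.45)&(P[...,0]<.65)&(P[...,1]>.1)&(P[...,1]<.4)]
    A=np.array([np.cos(np.radians(21.5)),np.sin(np.radians(21.5))]);B=np.array([-A[1],A[0]])
    l=S[:,:2]@B; f=S[:,:2]@A
    for k in range(5):
        i=abs(l-(-.0716+.0518*k))<.02; print(c,k,i.sum(),np.median(l[i]).round(4),np.median(f[i]).round(4), S[i][:,2].max().round(3) if i.any() else '')
    m=ok&(P[...,2]>.045)&(P[...,2]<.054)&(P[...,0]>.42)&(P[...,0]<.62)&(P[...,1]>-.27)&(P[...,1]<.0)
    S=P[m]; S=S[S[:,0]>.49]; print(cv2.minAreaRect((S[:,:2]*1000).astype(np.float32)),S.mean(0).round(4))
"
```

```text
clock: 5.25
ee_pos: [0.598, 0.1587, 0.2566]
tool_rot: [-180.0, 0.0, -158.6]
ft_force: [0.2, 0.3, 0.2]
gripper_width: 0.469
grip_force: 0.0
row x -0.0001 y 0.0001 z 0.1662 yaw -0.0011 dist 0.125
top 0 0 nan nan 
top 1 0 nan nan 
top 2 13 0.0297 0.612 0.133
top 3 19 0.0799 0.6127 0.131
top 4 16 0.1314 0.6127 0.133
((551.0995483398438, -133.984375), (211.17144775390625, 46.02870559692383), 80.5813217163086) [ 0.5512 -0.1328  0.0495]
side 0 29 -0.0723 0.6133 0.132
side 1 27 -0.0205 0.6135 0.134
side 2 33 0.0319 0.6143 0.132
side 3 35 0.084 0.6135 0.131
side 4 32 0.1347 0.6128 0.135
((550.9285888671875, -131.7468719482422), (223.2139434814453, 47.52109909057617), 80.2710189819336) [ 0.5514 -0.1291  0.05  ]
  return _methods._mean(a, axis=axis, dtype=dtype,
  ret = ret.dtype.type(ret / rcount)
```

```bash
python3 -m crank '[{"gripper":0.47,"x":0,"y":0,"z":0.08,"yaw":0},{"gripper":0.47,"x":0,"y":0,"z":0.13,"yaw":0},{"gripper":0.47,"x":0,"y":0,"z":0.167,"yaw":0},{"gripper":0.47,"x":0,"y":0,"z":0.167,"yaw":0},{"gripper":0,"x":0,"y":0,"z":0.167,"yaw":0},{"gripper":0,"x":0,"y":0,"z":0.167,"yaw":0},{"gripper":0,"x":0,"y":0,"z":0.167,"yaw":0},{"gripper":0,"x":0,"y":0,"z":0.167,"yaw":0},{"gripper":0,"x":0,"y":0,"z":0.167,"yaw":0},{"gripper":0,"x":0,"y":0,"z":0.14,"yaw":0},{"gripper":0,"x":0,"y":0,"z":0.1,"yaw":0},{"gripper":0,"x":0,"y":0,"z":0.05,"yaw":0},{"gripper":0,"x":0,"y":0,"z":-0.02,"yaw":0},{"gripper":0,"x":0,"y":0,"z":-0.02,"yaw":0}]' 20; python3 -c "
from h import *
d=snapshot('side');cv2.imwrite('pics/c.png',cv2.resize(d['pixels'][200:350,180:320,::-1],None,fx=4,fy=4,interpolation=3))"
```

```text
clock: 7.1
ee_pos: [0.6003, 0.1594, 0.2762]
tool_rot: [-179.9, 0.5, -158.5]
ft_force: [1.2, -0.4, -0.6]
gripper_width: 0.221
grip_force: 21.4
```

View pics/c.png

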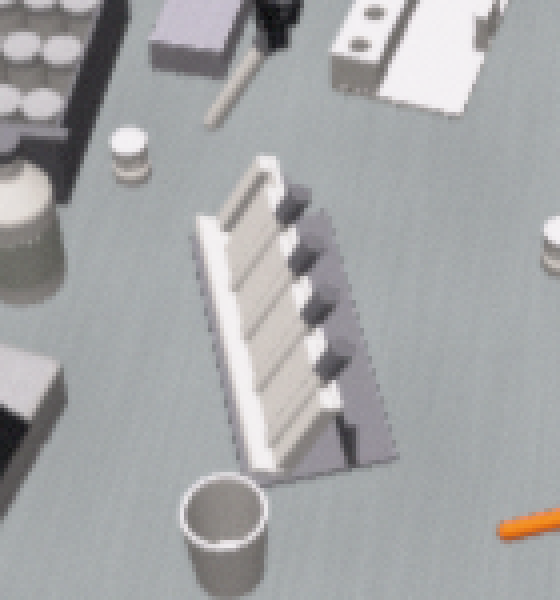

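```bash
python3 -c "
from h import *
go(.5572,-.0955,.23,-99.5)"
```

```text
row x 0.1763 y -0.2955 z 0.0579 yaw -0.6556 dist 0.262
```

```bash
python3 -m crank '[{"gripper":0,"x":0.03,"y":-0.05,"z":0,"yaw":-0.1},{"gripper":0,"x":0.09,"y":-0.15,"z":0,"yaw":-0.33},{"gripper":0,"x":0.14,"y":-0.24,"z":0,"yaw":-0.54},{"gripper":0,"x":0.1763,"y":-0.2955,"z":0,"yaw":-0.6556},{"gripper":0,"x":0.1763,"y":-0.2955,"z":0.03,"yaw":-0.6556},{"gripper":0,"x":0.1763,"y":-0.2955,"z":0.0579,"yaw":-0.6556},{"gripper":0,"x":0.1763,"y":-0.2955,"z":0.0579,"yaw":-0.6556},{"gripper":0,"x":0.1763,"y":-0.2955,"z":0.0579,"yaw":-0.6556}]'; cat >> h.py <<'E'
def rack(c,d=None):
    d=d or snapshot(c);P,ok=cloud(d)
    m=ok&(P[...,2]>.045)&(P[...,2]<.054)&(P[...,0]>.5)&(P[...,0]<.7)&(P[...,1]>-.3)&(P[...,1]<.05)
    lab=cv2.connectedComponentsWithStats(m.astype(np.uint8))
    k=1+np.argmax(lab[2][1:,4]); S=P[lab[1]==k]; r=cv2.minAreaRect((S[:,:2]*1000).astype(np.float32)); print(c,"rack",np.round(r[0],1),np.round(r[1],1),round(r[2],1)); return d,P,ok
E
python3 -c "
from h import *
o=observe(); 
for c in('side','top'):
    d,P,ok=rack(c)
    m=ok&(P[...,2]>.06)&(P[...,2]<.175)&(np.hypot(P[...,0]-o['ee_pos'][0],P[...,1]-o['ee_pos'][1])<.11)&(P[...,0]<.63)
    S=P[m]
    if len(S)<15: print(c,len(S)); continue
    # robust axis
    x0,y0,z0=cv2.fitLine(S.astype(np.float32),cv2.DIST_HUBER,0,.01,.01)[:3].ravel() ; v=np.array([x0,y0,z0]); q=cv2.fitLine(S.astype(np.float32),cv2.DIST_HUBER,0,.01,.01)[3:].ravel()
    v*=np.sign(v[2]); print(c,len(S),'dir',v.round(3),'tilt',np.degrees(np.arccos(v[2])).round(1),'mean',q.round(4),'low',S[S[:,2].argsort()[:6]].mean(0).round(4), 'axis at .11',(q+v*(.11-q[2])/v[2]).round(4))
    if c=='side': cv2.imwrite('pics/d.png',cv2.resize(d['pixels'][120:270,200:340,::-1],None,fx=4,fy=4,interpolation=3))
print(o['ee_pos'])
"
```

```text
clock: 8.15
ee_pos: [0.5558, -0.0954, 0.2273]
tool_rot: [180.0, 0.0, -99.6]
ft_force: [0.8, 0.4, -0.5]
gripper_width: 0.221
grip_force: 21.4
side rack [ 551.1 -130.4] [223.7  46.3] 80.1
side 75 dir [-0.165 -0.514  0.842] tilt 32.7 mean [ 0.5625 -0.0589  0.1488] low [ 0.5237 -0.084   0.0919] axis at .11 [ 0.5701 -0.0352  0.11  ]
top rack [ 537.7 -210.1] [56.6 46.2] 76.4
top 1
[ 0.55580169 -0.09536527  0.22732658]
```

View pics/d.png

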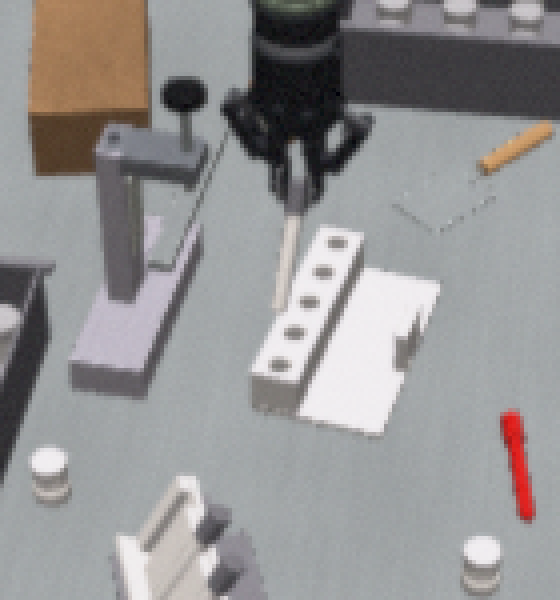

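```bash
python3 -c "
from h import *
d=snapshot('side')
for u,v in[(280,365),(295,332),(309,301),(323,272),(337,243)]: print('hole',ray(d,200+u/4,120+v/4,.05).round(4))
print('foot',ray(d,200+279/4,120+306/4,.114).round(4))
import cv2
t=cv2.imread('pics/top0.png')
K=t[175:240,290:370]; g=cv2.resize(cv2.cvtColor(K,6),None,fx=8,fy=8,interpolation=3)
d=snapshot('top')
# cups in initial top picture: dark blobs on white block
m=(g<110).astype(np.uint8); n,l,s,c=cv2.connectedComponentsWithStats(m)
for i in range(1,n):
    if 150<s[i,4]<6000: print(s[i,4],ray(d,290+(c[i][0]-3.5)/8,175+(c[i][1]-3.5)/8,.05).round(4))
"
```

```text
hole [ 0.5638 -0.0436  0.05  ]
hole [ 0.5564 -0.0883  0.05  ]
hole [ 0.5494 -0.1316  0.05  ]
hole [ 0.5418 -0.1736  0.05  ]
hole [ 0.5339 -0.2169  0.05  ]
foot [ 0.5654 -0.0532  0.114 ]
320 [ 0.5634 -0.0935  0.05  ]
256 [ 0.5555 -0.1362  0.05  ]
384 [ 0.5475 -0.1804  0.05  ]
960 [ 0.5381 -0.0659  0.05  ]
384 [ 0.5391 -0.2224  0.05  ]
576 [ 0.5297 -0.1135  0.05  ]
256 [ 0.5249 -0.1409  0.05  ]
1280 [ 0.5167 -0.1883  0.05  ]
1152 [ 0.4493 -0.1134  0.05  ]
```

```bash
python3 -m crank '[{"gripper":0,"x":0,"y":0,"z":0.03,"yaw":0},{"gripper":0,"x":0,"y":0,"z":0.064,"yaw":0},{"gripper":0,"x":0,"y":0,"z":0.064,"yaw":0}]'; python3 -c "
from h import *
d=snapshot('side');p=d['pixels'][150:225,240:320,::-1]
cv2.imwrite('pics/e.png',cv2.resize(p,None,fx=8,fy=8,interpolation=2))
t=snapshot('top');p=t['pixels'][150:225,280:360,::-1]
cv2.imwrite('pics/f.png',cv2.resize(p,None,fx=8,fy=8,interpolation=2))
"
```

```text
clock: 8.72
ee_pos: [0.5547, -0.0951, 0.1781]
tool_rot: [179.8, 0.0, -99.5]
ft_force: [0.1, 0.7, -1.1]
gripper_width: 0.223
grip_force: 21.4
```

View pics/e.png

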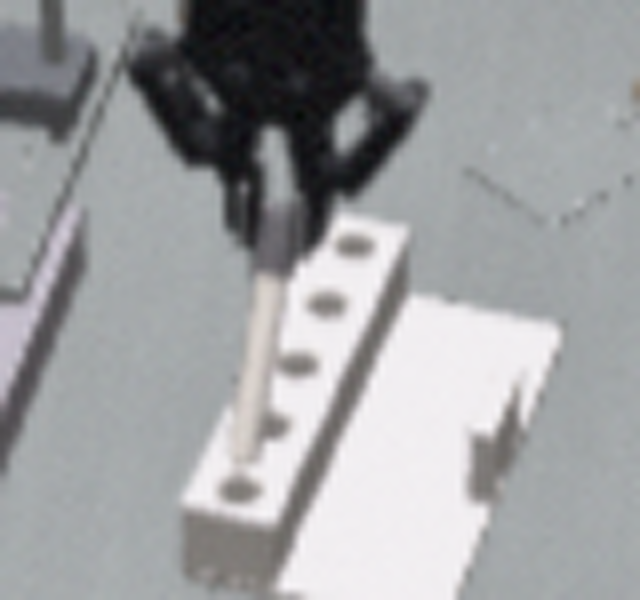

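The foot is at crop (242,465), directly above the first cup at (242,490) and about 3 mm towards +y, as planned. I'll lower it and watch the force.

```bash
python3 -m crank '[{"gripper":0,"x":0,"y":0,"z":0.017,"yaw":0},{"gripper":0,"x":0,"y":0,"z":0.026,"yaw":0},{"gripper":0,"x":0,"y":0,"z":0.033,"yaw":0},{"gripper":0,"x":0,"y":0,"z":0.033,"yaw":0}]'; python3 -c "
from h import *
d=snapshot('side');p=d['pixels'][150:225,240:320,::-1]
cv2.imwrite('pics/g.png',cv2.resize(p,None,fx=8,fy=8,interpolation=2))
"
```

```text
clock: 9.32
ee_pos: [0.5557, -0.0954, 0.1541]
tool_rot: [180.0, 0.1, -99.5]
ft_force: [-1.0, 1.4, 0.8]
gripper_width: 0.221
grip_force: 21.5
```

View pics/g.png

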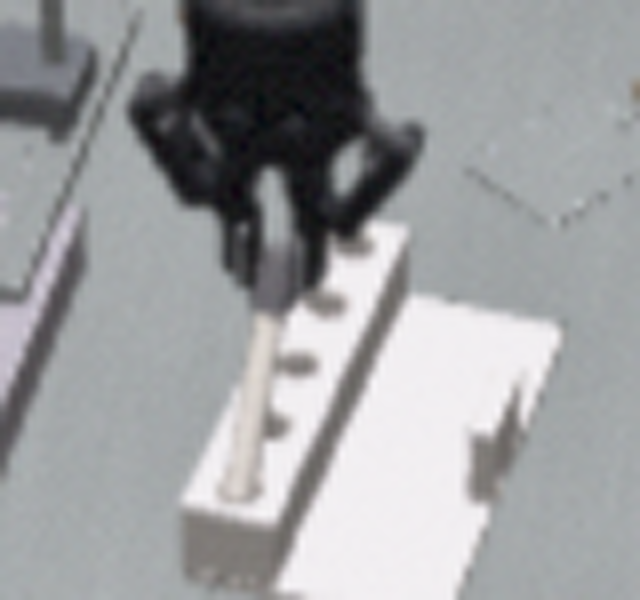

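```bash
python3 -m crank '[{"gripper":0,"x":-0.008,"y":0,"z":-0.004,"yaw":0},{"gripper":0,"x":-0.016,"y":0,"z":-0.006,"yaw":0},{"gripper":0,"x":-0.024,"y":0,"z":-0.008,"yaw":0},{"gripper":0,"x":-0.034,"y":0,"z":-0.01,"yaw":0},{"gripper":0,"x":-0.045,"y":0,"z":-0.0107,"yaw":0},{"gripper":0,"x":-0.058,"y":0,"z":-0.01,"yaw":0},{"gripper":0,"x":-0.07,"y":0,"z":-0.009,"yaw":0},{"gripper":0,"x":-0.07,"y":0,"z":-0.009,"yaw":0}]'; python3 -c "
from h import *
d=snapshot('side');p=d['pixels'][150:225,240:320,::-1]
cv2.imwrite('pics/i.png',cv2.resize(p,None,fx=8,fy=8,interpolation=2))
"
```

```text
clock: 10.38
ee_pos: [0.5645, -0.0431, 0.161]
tool_rot: [180.0, 0.0, -99.4]
ft_force: [0.8, -0.9, -1.1]
gripper_width: 0.226
grip_force: 21.9
```

View pics/i.png

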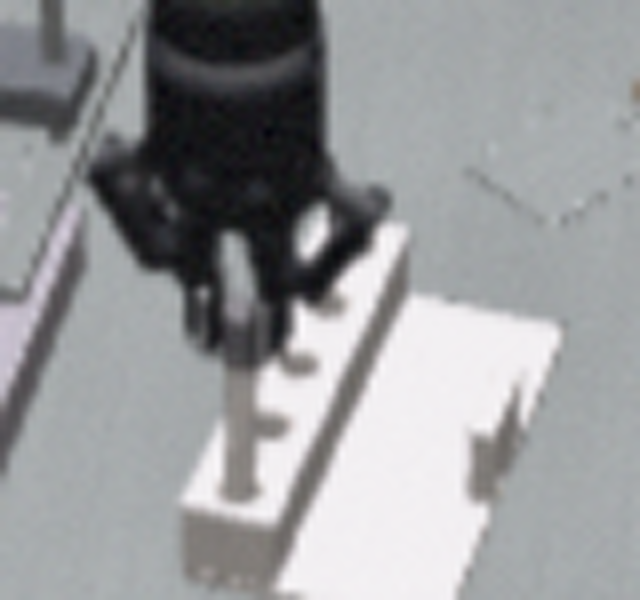

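```bash
python3 -m crank '[{"gripper":0,"x":0,"y":0,"z":0.012,"yaw":0},{"gripper":0,"x":0,"y":0,"z":0.024,"yaw":0},{"gripper":0,"x":0,"y":0,"z":0.035,"yaw":0},{"gripper":0,"x":0,"y":0,"z":0.035,"yaw":0},{"gripper":0.47,"x":0,"y":0,"z":0.035,"yaw":0},{"gripper":0.47,"x":0,"y":0,"z":0.035,"yaw":0},{"gripper":0.47,"x":0,"y":0,"z":0.035,"yaw":0},{"gripper":0.47,"x":0,"y":0,"z":0.0,"yaw":0},{"gripper":0.47,"x":0,"y":0,"z":-0.06,"yaw":0},{"gripper":0.47,"x":0,"y":0,"z":-0.125,"yaw":0},{"gripper":0.47,"x":0,"y":0,"z":-0.125,"yaw":0}]'; cat >> h.py <<'E'
def caps(c,d=None):
    d=d or snapshot(c);P,ok=cloud(d)
    m=ok&(P[...,2]>.115)&(P[...,2]<.16)&(P[...,0]>.5)&(P[...,0]<.7)&(P[...,1]>-.28)&(P[...,1]<.03)
    n,l,s,_=cv2.connectedComponentsWithStats(m.astype(np.uint8))
    for i in range(1,n):
        if s[i,4]>5:
            S=P[l==i]; z=np.percentile(S[:,2],80); print(c,"cap",S[S[:,2]>z-.006].mean(0).round(4),"z80",z.round(4),s[i,4])
E
python3 -c "
from h import *
go(.5791,.2066,.257,-158.5)
for c in('top','side'): rack(c); caps(c)"
```

```text
clock: 11.8
ee_pos: [0.567, -0.0444, 0.2595]
tool_rot: [-179.5, -0.0, -99.5]
ft_force: [-0.3, 0.0, -0.0]
gripper_width: 0.467
grip_force: 0.0
row x -0.3328 y 0.0393 z 0.0034 yaw 0.6556 dist 0.251
top rack [ 542.1 -181.1] [115.2  45.5] 80.0
side rack [ 550.1 -132.1] [224.5  46.9] 80.4
side cap [ 0.5627 -0.0544  0.129 ] z80 0.13 34
```

```bash
python3 -m crank '[{"gripper":0.47,"x":-0.3328,"y":0.0393,"z":0.003,"yaw":0.6556},{"gripper":0.47,"x":-0.3328,"y":0.0393,"z":0.003,"yaw":0.6556},{"gripper":0.47,"x":-0.3328,"y":0.0393,"z":0.003,"yaw":0.6556},{"gripper":0.47,"x":-0.3328,"y":0.0393,"z":0.003,"yaw":0.6556},{"gripper":0.47,"x":-0.3328,"y":0.0393,"z":0.003,"yaw":0.6556},{"gripper":0.47,"x":-0.3328,"y":0.0393,"z":0.003,"yaw":0.6556},{"gripper":0.47,"x":-0.3328,"y":0.0393,"z":0.003,"yaw":0.6556},{"gripper":0.47,"x":-0.3328,"y":0.0393,"z":0.003,"yaw":0.6556}]';python3 -c "
from h import *
go(.5791,.2066,.1313,-158.5)"
```

```text
clock: 13.0
ee_pos: [0.5763, 0.2066, 0.2519]
tool_rot: [180.0, -0.1, -158.4]
ft_force: [-0.4, 0.2, 0.5]
gripper_width: 0.471
grip_force: 0.0
row x -0.0035 y -0.0014 z 0.1608 yaw 0.0009 dist 0.121
```

```bash
python3 -m crank '[{"gripper":0.47,"x":-0.002,"y":-0.001,"z":0.08,"yaw":0},{"gripper":0.47,"x":-0.002,"y":-0.001,"z":0.13,"yaw":0},{"gripper":0.47,"x":-0.002,"y":-0.001,"z":0.163,"yaw":0},{"gripper":0.47,"x":-0.002,"y":-0.001,"z":0.163,"yaw":0},{"gripper":0,"x":-0.002,"y":-0.001,"z":0.163,"yaw":0},{"gripper":0,"x":-0.002,"y":-0.001,"z":0.163,"yaw":0},{"gripper":0,"x":-0.002,"y":-0.001,"z":0.163,"yaw":0},{"gripper":0,"x":-0.002,"y":-0.001,"z":0.163,"yaw":0},{"gripper":0,"x":-0.002,"y":-0.001,"z":0.163,"yaw":0},{"gripper":0,"x":-0.002,"y":-0.001,"z":0.136,"yaw":0},{"gripper":0,"x":-0.002,"y":-0.001,"z":0.1,"yaw":0},{"gripper":0,"x":-0.002,"y":-0.001,"z":0.05,"yaw":0},{"gripper":0,"x":-0.002,"y":-0.001,"z":-0.025,"yaw":0},{"gripper":0,"x":-0.002,"y":-0.001,"z":-0.025,"yaw":0}]';python3 -c "
from h import *
rack('side')
# cup2: successful first insertion TCP for cup1 was (.5553,-.0952); shift by -44 along rack y
go(.5553-.044*.1685,-.0952-.044*.9857,.22,-99.5)"
```

```text
clock: 14.75
ee_pos: [0.5809, 0.2076, 0.2767]
tool_rot: [-179.9, 0.5, -158.5]
ft_force: [0.3, 0.3, -0.2]
gripper_width: 0.223
grip_force: 21.5
side rack [ 550.8 -131.2] [217.5  46.4] 80.3
row x 0.2083 y -0.4135 z 0.0717 yaw -0.6555 dist 0.351
```

```bash
python3 -m crank '[{"gripper":0,"x":0.02,"y":-0.04,"z":0,"yaw":-0.08},{"gripper":0,"x":0.06,"y":-0.12,"z":0,"yaw":-0.2},{"gripper":0,"x":0.1,"y":-0.2,"z":0,"yaw":-0.32},{"gripper":0,"x":0.14,"y":-0.28,"z":0,"yaw":-0.44},{"gripper":0,"x":0.18,"y":-0.36,"z":0,"yaw":-0.56},{"gripper":0,"x":0.2083,"y":-0.4135,"z":0,"yaw":-0.6556},{"gripper":0,"x":0.2083,"y":-0.4135,"z":0,"yaw":-0.6556},{"gripper":0,"x":0.2083,"y":-0.4135,"z":0.04,"yaw":-0.6556},{"gripper":0,"x":0.2083,"y":-0.4135,"z":0.09,"yaw":-0.6556},{"gripper":0,"x":0.2083,"y":-0.4135,"z":0.129,"yaw":-0.6556},{"gripper":0,"x":0.2083,"y":-0.4135,"z":0.129,"yaw":-0.6556}]'; python3 -c "
from h import *
go(.5479,-.1386,.154,-99.5)
d,_,_=rack('side');caps('side',d);p=d['pixels'][150:225,240:320,::-1]
cv2.imwrite('pics/j.png',cv2.resize(p,None,fx=8,fy=8,interpolation=2))
"
```

```text
clock: 16.18
ee_pos: [0.5437, -0.1378, 0.1712]
tool_rot: [179.6, 0.1, -99.5]
ft_force: [0.1, 0.1, 0.7]
gripper_width: 0.22
grip_force: 21.5
row x 0.0001 y -0.0057 z 0.0229 yaw -0.0001 dist 0.018
side rack [ 550.5 -129. ] [221.2  45.6] 79.4
side cap [ 0.5476 -0.1316  0.1549] z80 0.155 72
side cap [ 0.5633 -0.0543  0.13  ] z80 0.1308 35
```

View pics/j.png

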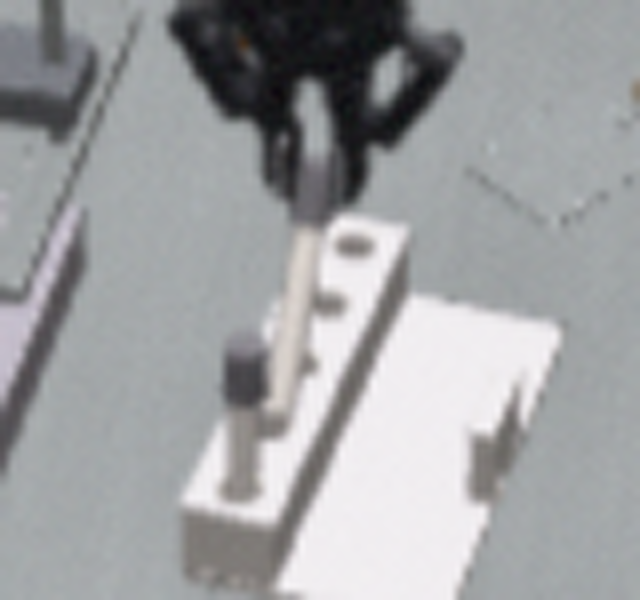

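```bash
python3 -m crank '[{"gripper":0,"x":0.004,"y":-0.0045,"z":0,"yaw":0},{"gripper":0,"x":0.004,"y":-0.0045,"z":0,"yaw":0},{"gripper":0,"x":0.004,"y":-0.0045,"z":0.012,"yaw":0},{"gripper":0,"x":0.004,"y":-0.0045,"z":0.023,"yaw":0},{"gripper":0,"x":0.004,"y":-0.0045,"z":0.023,"yaw":0}]'; python3 -c "
from h import *
go(.5479,-.1386,.154,-99.5)
d,_,_=rack('side');p=d['pixels'][150:225,240:320,::-1]
cv2.imwrite('pics/k.png',cv2.resize(p,None,fx=8,fy=8,interpolation=2))
"
```

```text
clock: 16.85
ee_pos: [0.5488, -0.1418, 0.1566]
tool_rot: [179.9, 0.1, -99.5]
ft_force: [-0.4, 2.1, -0.4]
gripper_width: 0.218
grip_force: 21.5
row x -0.0040 y 0.0018 z 0.0035 yaw 0.0001 dist 0.004
side rack [ 550.6 -131.9] [217.7  45.8] 80.0
```

View pics/k.png

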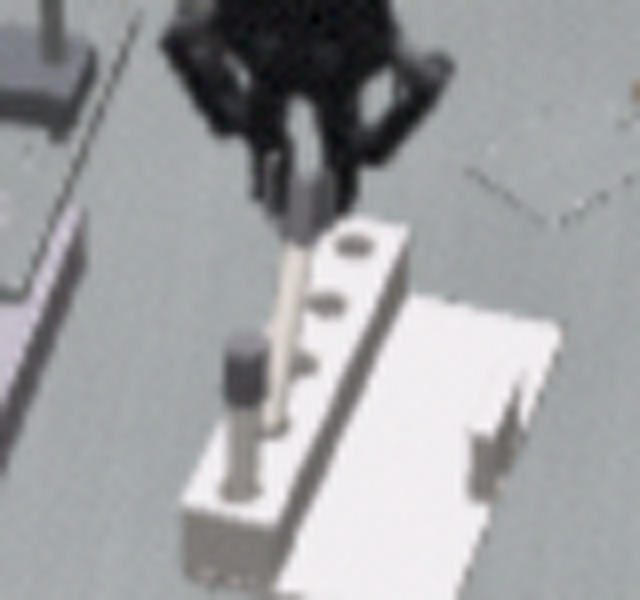

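```bash
python3 -m crank '[{"gripper":0,"x":-0.008,"y":0,"z":-0.003,"yaw":0},{"gripper":0,"x":-0.016,"y":0,"z":-0.006,"yaw":0},{"gripper":0,"x":-0.024,"y":0,"z":-0.008,"yaw":0},{"gripper":0,"x":-0.034,"y":0,"z":-0.01,"yaw":0},{"gripper":0,"x":-0.045,"y":0,"z":-0.0107,"yaw":0},{"gripper":0,"x":-0.058,"y":0,"z":-0.01,"yaw":0},{"gripper":0,"x":-0.072,"y":0,"z":-0.008,"yaw":0},{"gripper":0,"x":-0.072,"y":0,"z":-0.008,"yaw":0},{"gripper":0,"x":-0.072,"y":0,"z":0.006,"yaw":0},{"gripper":0,"x":-0.072,"y":0,"z":0.018,"yaw":0},{"gripper":0,"x":-0.072,"y":0,"z":0.028,"yaw":0},{"gripper":0,"x":-0.072,"y":0,"z":0.028,"yaw":0}]'; python3 -c "
from h import *
d,_,_=rack('side');p=d['pixels'][150:225,240:320,::-1];caps('side',d)
cv2.imwrite('pics/l.png',cv2.resize(p,None,fx=8,fy=8,interpolation=2))
"
```

```text
clock: 18.4
ee_pos: [0.5576, -0.0885, 0.1358]
tool_rot: [179.9, 0.1, -99.5]
ft_force: [0.1, 0.0, 0.3]
gripper_width: -0.002
grip_force: 0.0
side rack [ 549.4 -132. ] [223.7  45.9] 79.1
side cap [ 0.5615 -0.0814  0.1554] z80 0.1523 104
```

View pics/l.png

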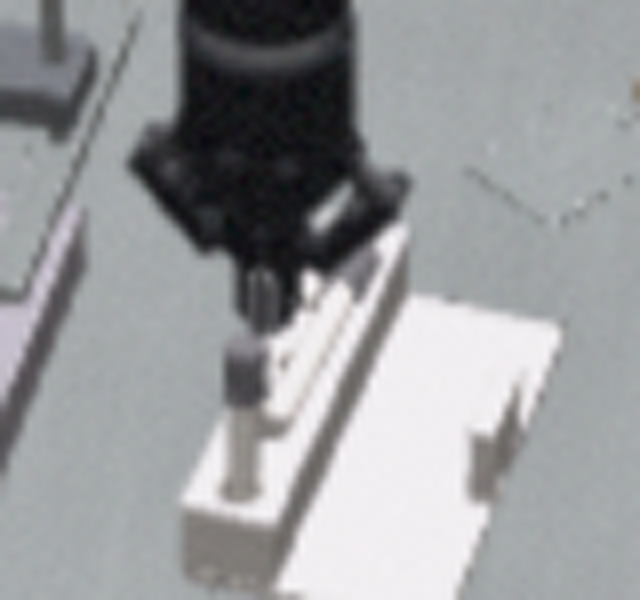

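Tube 2 slipped out of the fingers during the swing. It now lies along the rack top, foot near cup 2 at (275,425) and cap near (365,265). I'll back off and measure it.

```bash
python3 -m crank '[{"gripper":0.0,"x":0,"y":0,"z":-0.1,"yaw":0},{"gripper":0.47,"x":0,"y":0.1,"z":-0.16,"yaw":0},{"gripper":0.47,"x":-0.1,"y":0.2,"z":-0.16,"yaw":0},{"gripper":0.47,"x":-0.15,"y":0.2,"z":-0.16,"yaw":0},{"gripper":0.47,"x":-0.2,"y":0.2,"z":-0.16,"yaw":0}]'; python3 -c "
from h import *
im=[]
for c in('top','side'):
    d,P,ok=rack(c)
    im.append(cv2.resize(d['pixels'][*( (slice(155,225),slice(290,370)) if c=='top' else (slice(155,225),slice(240,320)))][:,:,::-1],None,fx=5,fy=5,interpolation=2))
    a=np.radians(-9.7); X=np.array([np.cos(a),np.sin(a)]);Y=np.array([-np.sin(a),np.cos(a)])
    L=P[...,:2]-np.array([.550,-.1325]); lx=L@X; ly=L@Y
    m=ok&(P[...,2]>.056)&(abs(lx)<.03)&(ly<.06)&(ly>-.12)
    for y in np.arange(-.12,.06,.015):
        i=m&(abs(ly-y)<.0075)
        if i.sum()>2: print(c,round(y,3),i.sum(),'x',np.median(lx[i]).round(4),'z',np.median(P[i][:,2]).round(4),np.percentile(P[i][:,2],90).round(4))
cv2.imwrite('pics/m.png',np.hstack(im))
"
```

```text
clock: 19.08
ee_pos: [0.4338, 0.0835, 0.2573]
tool_rot: [-180.0, 0.0, -99.6]
ft_force: [1.2, 0.8, 0.1]
gripper_width: 0.471
grip_force: 0.0
top rack [ 557.  -101.9] [146.1  45.8] 81.5
top -0.105 3 x -0.0041 z 0.0572 0.0587
top -0.075 10 x -0.0076 z 0.0654 0.0726
top -0.06 23 x -0.0071 z 0.0667 0.0754
top -0.045 25 x -0.0059 z 0.0662 0.0754
top -0.03 20 x -0.0056 z 0.068 0.0735
top -0.015 18 x -0.0043 z 0.0626 0.0741
top 0.0 22 x -0.0046 z 0.0635 0.0747
top 0.015 20 x -0.0023 z 0.0641 0.0689
top 0.03 19 x -0.0035 z 0.0609 0.0651
top 0.045 10 x -0.0023 z 0.0661 0.0684
side rack [ 555.1 -103.4] [170.9  45.4] 80.2
side -0.075 3 x 0.0131 z 0.0569 0.0646
side -0.06 9 x -0.005 z 0.073 0.0747
side -0.045 20 x -0.0077 z 0.0677 0.0728
side -0.03 12 x -0.0061 z 0.0667 0.0772
side -0.015 11 x -0.0043 z 0.067 0.0686
side 0.0 14 x -0.0081 z 0.0665 0.0711
side 0.015 17 x -0.0066 z 0.066 0.0731
side 0.03 12 x -0.0036 z 0.0639 0.0661
side 0.045 12 x -0.003 z 0.0642 0.0685
```

View pics/m.png

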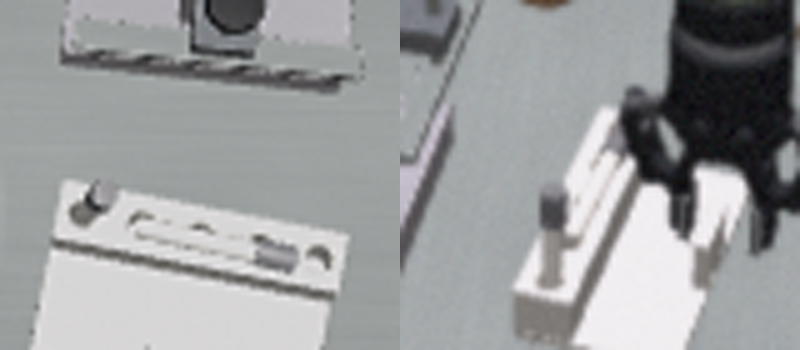

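The pictures show tube 2 lying flat along the rack top, foot towards cup 2 and cap near cup 4; tube 1 stands in its cup. I'll pick tube 2 up by the body and tip it over the dispenser slab's top edge, back into its groove.

```bash
python3 -c "
from h import *
go(.5476,-.1199,.078,-102)"
```

```text
row x 0.2493 y -0.1930 z 0.2390 yaw 0.0333 dist 0.297
```

```bash
python3 -m crank '[{"gripper":0.47,"x":0.2493,"y":-0.193,"z":0,"yaw":0.033},{"gripper":0.47,"x":0.2493,"y":-0.193,"z":0,"yaw":0.033},{"gripper":0.47,"x":0.2493,"y":-0.193,"z":0,"yaw":0.033},{"gripper":0.47,"x":0.2493,"y":-0.193,"z":0,"yaw":0.033},{"gripper":0.47,"x":0.2493,"y":-0.193,"z":0.06,"yaw":0.033},{"gripper":0.47,"x":0.2493,"y":-0.193,"z":0.12,"yaw":0.033},{"gripper":0.47,"x":0.2493,"y":-0.193,"z":0.18,"yaw":0.033},{"gripper":0.47,"x":0.2493,"y":-0.193,"z":0.21,"yaw":0.033},{"gripper":0.47,"x":0.2493,"y":-0.193,"z":0.238,"yaw":0.033},{"gripper":0.47,"x":0.2493,"y":-0.193,"z":0.238,"yaw":0.033}]'; python3 -c "
from h import *
go(.5476,-.1199,.078,-102)"
```

```text
clock: 20.42
ee_pos: [0.5456, -0.1261, 0.0762]
tool_rot: [179.8, 0.0, -102.5]
ft_force: [0.1, 0.1, -0.8]
gripper_width: 0.472
grip_force: 0.0
row x -0.0086 y -0.0008 z -0.0024 yaw -0.0057 dist 0.007
```

```bash
python3 -m crank '[{"gripper":0.47,"x":-0.006,"y":0,"z":-0.002,"yaw":0},{"gripper":0,"x":-0.006,"y":0,"z":-0.002,"yaw":0},{"gripper":0,"x":-0.006,"y":0,"z":-0.002,"yaw":0},{"gripper":0,"x":-0.006,"y":0,"z":-0.002,"yaw":0},{"gripper":0,"x":-0.006,"y":0,"z":-0.002,"yaw":0},{"gripper":0,"x":-0.006,"y":0,"z":-0.002,"yaw":0},{"gripper":0,"x":-0.006,"y":0,"z":-0.06,"yaw":0},{"gripper":0,"x":-0.006,"y":0,"z":-0.13,"yaw":0},{"gripper":0,"x":-0.006,"y":0,"z":-0.2,"yaw":0},{"gripper":0,"x":-0.006,"y":0,"z":-0.2,"yaw":0}]' 25; python3 -c "
from h import *
o=observe()
A=np.array([.9304,.3665]);B=np.array([-.3665,.9304])
f0=.6135+.0105  # dispenser origin along its x
p=A*(f0+.045)+B*-.0203
go(*p,.25,-158.5)
a=np.radians(o['tool_rot'][2]);X=np.array([np.cos(a),np.sin(a)]);Y=np.array([np.sin(a),-np.cos(a)])
for c in('side','top'):
    d,P,ok=rack(c); D=P[...,:2]-o['ee_pos'][:2]; u=D@X; w=D@Y
    m=ok&(abs(w)<.02)&(P[...,2]<.225)&(P[...,2]>.15)
    for y in np.arange(-.09,.12,.015):
        i=m&(abs(u-y)<.0075)
        if i.sum()>2: print(c,round(y,3),i.sum(),np.median(w[i]).round(4),'z',np.median(P[i][:,2]).round(4))
"
```

```text
clock: 21.68
ee_pos: [0.5507, -0.1225, 0.2326]
tool_rot: [-179.5, -0.1, -102.5]
ft_force: [0.3, -0.6, -0.7]
gripper_width: 0.161
grip_force: 26.1
row x -0.4769 y -0.0027 z -0.0232 yaw 0.6225 dist 0.358
side rack [ 550.  -133.7] [218.1  46.1] 79.6
side -0.03 18 -0.0005 z 0.2144
side -0.015 17 0.0016 z 0.2181
side 0.0 24 0.0002 z 0.218
side 0.015 4 -0.0051 z 0.2174
side 0.06 4 0.0067 z 0.223
side 0.075 5 0.0051 z 0.221
top rack [566.2 -48.3] [34.7 41.8] 84.4
top 0.075 8 -0.0006 z 0.2191
```

```bash
python3 -m crank '[{"gripper":0,"x":-0.08,"y":0,"z":-0.023,"yaw":0.11},{"gripper":0,"x":-0.16,"y":0,"z":-0.023,"yaw":0.22},{"gripper":0,"x":-0.24,"y":0,"z":-0.023,"yaw":0.33},{"gripper":0,"x":-0.32,"y":-0.001,"z":-0.023,"yaw":0.44},{"gripper":0,"x":-0.4,"y":-0.002,"z":-0.023,"yaw":0.55},{"gripper":0,"x":-0.477,"y":-0.0027,"z":-0.023,"yaw":0.6225},{"gripper":0,"x":-0.477,"y":-0.0027,"z":-0.023,"yaw":0.6225},{"gripper":0,"x":-0.477,"y":-0.0027,"z":0.05,"yaw":0.6225},{"gripper":0,"x":-0.477,"y":-0.0027,"z":0.1,"yaw":0.6225},{"gripper":0,"x":-0.477,"y":-0.0027,"z":0.1,"yaw":0.6225}]'; python3 -c "
from h import *
A=np.array([.9304,.3665]);B=np.array([-.3665,.9304])
p=A*(.624+.047)+B*-.022
go(*p,.1265,-158.5)
snapshot('side');print([(round(a[0]),round(a[1]),round(a[2],2)) for a in pts('side','tube1')])
"
```

```text
clock: 23.02
ee_pos: [0.6237, 0.2254, 0.148]
tool_rot: [179.9, -0.6, -158.5]
ft_force: [-0.9, -0.4, -0.0]
gripper_width: 0.159
grip_force: 26.1
row x -0.0108 y -0.0042 z 0.0286 yaw -0.0003 dist 0.023
[(346, 382, 0.75), (245, 310, 0.73), (265, 214, 0.58), (224, 252, 0.56), (309, 333, 0.54), (331, 250, 0.51), (242, 298, 0.49), (240, 287, 0.49), (318, 264, 0.18)]
```

```bash
python3 -m crank '[{"gripper":0,"x":-0.0095,"y":-0.003,"z":0.02,"yaw":0},{"gripper":0,"x":-0.0095,"y":-0.003,"z":0.036,"yaw":0},{"gripper":0,"x":-0.0095,"y":-0.003,"z":0.046,"yaw":0},{"gripper":0,"x":-0.0095,"y":-0.003,"z":0.057,"yaw":0},{"gripper":0,"x":-0.008,"y":-0.003,"z":0.065,"yaw":0},{"gripper":0,"x":-0.006,"y":-0.003,"z":0.0727,"yaw":0},{"gripper":0,"x":-0.003,"y":-0.003,"z":0.08,"yaw":0},{"gripper":0,"x":0.0015,"y":-0.003,"z":0.087,"yaw":0},{"gripper":0,"x":0.005,"y":-0.003,"z":0.0912,"yaw":0},{"gripper":0,"x":0.005,"y":-0.003,"z":0.0912,"yaw":0}]'; python3 -c "
from h import *
o=observe();print(o['wrist_torque'])
d=snapshot('side');cv2.imwrite('pics/n.png',cv2.resize(d['pixels'][200:290,180:290,::-1],None,fx=6,fy=6,interpolation=2))
"
```

```text
clock: 24.38
ee_pos: [0.6246, 0.2237, 0.0843]
tool_rot: [180.0, -0.0, -158.5]
ft_force: [4.0, 1.4, 2.2]
gripper_width: 0.162
grip_force: 26.1
[ 0.28134368 -0.62765875  0.01149966]
```

View pics/n.png

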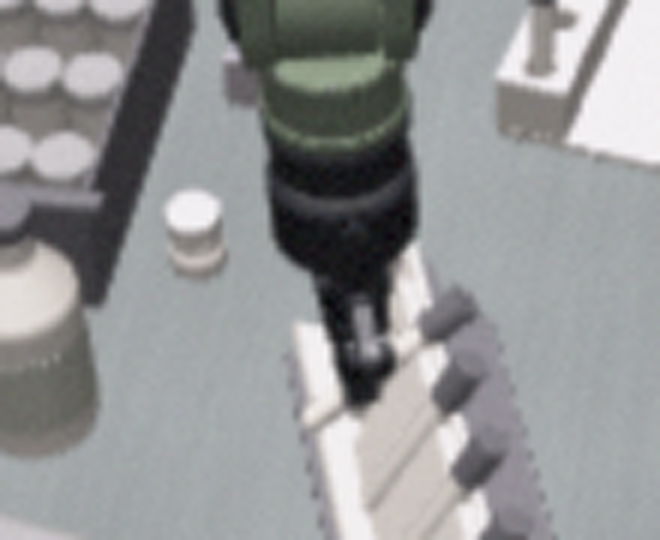

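```bash
python3 -m crank '[{"gripper":0,"x":0.004,"y":0,"z":-0.011,"yaw":0},{"gripper":0,"x":0.008,"y":0,"z":-0.01,"yaw":0},{"gripper":0,"x":0.012,"y":0,"z":-0.008,"yaw":0},{"gripper":0,"x":0.018,"y":0,"z":-0.006,"yaw":0},{"gripper":0,"x":0.02,"y":0,"z":-0.005,"yaw":0},{"gripper":0,"x":0.02,"y":0,"z":-0.005,"yaw":0}]'; python3 -c "
from h import *
A=np.array([.9304,.3665]);B=np.array([-.3665,.9304])
for c in('side','top'):
    d=snapshot(c);P,ok=cloud(d);f=P[...,:2]@A-.624;l=P[...,:2]@B
    m=ok&(abs(l+.0205)<.011)
    for x in np.arange(-.05,.1,.01):
        i=m&(abs(f-x)<.005)&(P[...,2]>.015)
        if i.sum()>1: print(c,round(x,3),i.sum(),np.percentile(P[i][:,2],[20,50,80]).round(3))
"
```

```text
clock: 25.18
ee_pos: [0.6164, 0.2205, 0.0913]
tool_rot: [180.0, 0.8, -158.5]
ft_force: [10.8, 6.1, 1.8]
gripper_width: 0.159
grip_force: 29.2
side -0.05 16 [0.591 0.595 0.598]
side -0.04 19 [0.585 0.587 0.589]
side -0.03 35 [0.12  0.573 0.58 ]
side -0.02 49 [0.12  0.393 0.569]
side -0.01 56 [0.109 0.235 0.562]
side 0.0 49 [0.096 0.239 0.553]
side 0.01 28 [0.096 0.549 0.551]
side 0.02 30 [0.074 0.532 0.545]
side 0.03 26 [0.057 0.532 0.534]
side 0.04 41 [0.034 0.088 0.531]
side 0.05 56 [0.028 0.061 0.526]
side 0.06 88 [0.047 0.253 0.316]
side 0.07 34 [0.372 0.396 0.402]
side 0.08 9 [0.374 0.384 0.39 ]
top -0.05 22 [0.589 0.592 0.597]
top -0.04 24 [0.583 0.586 0.588]
top -0.03 20 [0.575 0.578 0.58 ]
top -0.02 22 [0.567 0.571 0.573]
top -0.01 22 [0.558 0.561 0.564]
top 0.0 20 [0.549 0.552 0.556]
top 0.01 26 [0.547 0.549 0.55 ]
top 0.02 12 [0.535 0.544 0.547]
top 0.03 28 [0.527 0.531 0.533]
top 0.04 25 [0.527 0.529 0.532]
top 0.05 18 [0.521 0.523 0.525]
top 0.06 14 [0.513 0.517 0.519]
top 0.07 2 [0.506 0.507 0.507]
```

```bash
python3 -m crank '[{"gripper":0.3,"x":0,"y":0,"z":0,"yaw":0},{"gripper":0.4,"x":-0.004,"y":0,"z":-0.005,"yaw":0},{"gripper":0.4,"x":-0.008,"y":0,"z":-0.04,"yaw":0},{"gripper":0.47,"x":-0.008,"y":0,"z":-0.12,"yaw":0},{"gripper":0.47,"x":-0.008,"y":0,"z":-0.22,"yaw":0},{"gripper":0.47,"x":-0.008,"y":0,"z":-0.22,"yaw":0}]'; python3 -c "
from h import *
d=snapshot('side');P,ok=cloud(d)
cv2.imwrite('pics/o.png',cv2.resize(d['pixels'][200:350,180:320,::-1],None,fx=4,fy=4,interpolation=2))
A=np.array([.9304,.3665]);B=np.array([-.3665,.9304])
m=ok&(P[...,2]>.12)&(P[...,2]<.14);l=P[...,:2]@B;f=P[...,:2]@A
for k in range(5):
    i=m&(abs(l-(-.072+.0515*k))<.02)&(abs(f-.615)<.03); print(k,i.sum(),np.median(l[i]).round(4),np.median(f[i]).round(4),P[i][:,2].max().round(3) if i.any() else '')
m=ok&(abs(l+.0205)<.03)&(abs(f-.624)<.1)&(P[...,2]<.15)
for x in np.arange(-.05,.1,.01):
    i=m&(abs(f-.624-x)<.005)&(abs(l+.0205)<.005)
    if i.sum()>1: print(round(x,3),i.sum(),P[i][:,2].max().round(3),np.median(P[i][:,2]).round(3))
"
```

```text
clock: 26.02
ee_pos: [0.6176, 0.2208, 0.2581]
tool_rot: [-179.9, 0.3, -158.5]
ft_force: [0.3, -0.8, -1.2]
gripper_width: 0.472
grip_force: 0.0
0 0 nan nan 
1 24 -0.0188 0.6109 0.131
2 32 0.0333 0.6132 0.133
3 34 0.0861 0.6139 0.135
4 35 0.1351 0.6127 0.132
-0.05 9 0.01 0.005
-0.04 5 0.009 0.009
-0.03 4 0.012 0.01
-0.02 8 0.128 0.123
-0.01 14 0.131 0.119
0.0 15 0.12 0.109
0.01 14 0.109 0.093
0.02 15 0.094 0.077
0.03 16 0.081 0.067
0.04 16 0.065 0.055
0.05 21 0.055 0.038
0.06 11 0.037 0.027
0.07 7 0.01 0.006
0.08 6 0.006 0.001
0.09 11 0.009 0.002
0.1 5 0.004 0.001
  return _methods._mean(a, axis=axis, dtype=dtype,
  ret = ret.dtype.type(ret / rcount)
```

Tube 2 is back in its groove, with its cap at the same place and height as its neighbours. This time I'll grip the cap deeper.

```bash
python3 -c "
from h import *
go(.5802,.2077,.126,-158.5)"
```

```text
row x 0.0523 y 0.0020 z 0.1752 yaw 0.0000 dist 0.137
```

```bash
python3 -m crank '[{"gripper":0.47,"x":0.0523,"y":0.002,"z":0.0,"yaw":0},{"gripper":0.47,"x":0.0523,"y":0.002,"z":0.06,"yaw":0},{"gripper":0.47,"x":0.0523,"y":0.002,"z":0.13,"yaw":0},{"gripper":0.47,"x":0.0523,"y":0.002,"z":0.175,"yaw":0},{"gripper":0.47,"x":0.0523,"y":0.002,"z":0.175,"yaw":0},{"gripper":0,"x":0.0523,"y":0.002,"z":0.175,"yaw":0},{"gripper":0,"x":0.0523,"y":0.002,"z":0.175,"yaw":0},{"gripper":0,"x":0.0523,"y":0.002,"z":0.175,"yaw":0},{"gripper":0,"x":0.0523,"y":0.002,"z":0.175,"yaw":0},{"gripper":0,"x":0.0523,"y":0.002,"z":0.175,"yaw":0},{"gripper":0,"x":0.0523,"y":0.002,"z":0.15,"yaw":0},{"gripper":0,"x":0.0523,"y":0.002,"z":0.1,"yaw":0},{"gripper":0,"x":0.0523,"y":0.002,"z":0.03,"yaw":0},{"gripper":0,"x":0.0523,"y":0.002,"z":-0.02,"yaw":0},{"gripper":0,"x":0.0523,"y":0.002,"z":-0.02,"yaw":0}]' 30;python3 -c "
from h import *
rack('side')
O=np.array([.550,-.1325]);Yh=np.array([.1685,.9857])
p=O+Yh*(.044+.003-.053)
go(*p,.175,-99.6)"
```

```text
clock: 27.95
ee_pos: [0.5812, 0.208, 0.2722]
tool_rot: [-179.9, 0.4, -158.5]
ft_force: [0.2, -0.2, -1.4]
gripper_width: 0.224
grip_force: 31.7
side rack [ 550.1 -131.2] [217.1  47.5] 79.9
row x 0.2077 y -0.4142 z 0.1264 yaw -0.6544 dist 0.360
```

```bash
python3 -m crank '[{"gripper":0,"x":0.02,"y":-0.04,"z":0,"yaw":-0.08},{"gripper":0,"x":0.06,"y":-0.12,"z":0,"yaw":-0.2},{"gripper":0,"x":0.1,"y":-0.2,"z":0,"yaw":-0.32},{"gripper":0,"x":0.14,"y":-0.28,"z":0,"yaw":-0.44},{"gripper":0,"x":0.18,"y":-0.36,"z":0,"yaw":-0.56},{"gripper":0,"x":0.2077,"y":-0.4142,"z":0,"yaw":-0.6544},{"gripper":0,"x":0.2077,"y":-0.4142,"z":0,"yaw":-0.6544},{"gripper":0,"x":0.2077,"y":-0.4142,"z":0.04,"yaw":-0.6544},{"gripper":0,"x":0.2077,"y":-0.4142,"z":0.09,"yaw":-0.6544},{"gripper":0,"x":0.2077,"y":-0.4142,"z":0.1264,"yaw":-0.6544},{"gripper":0,"x":0.2077,"y":-0.4142,"z":0.1264,"yaw":-0.6544},{"gripper":0,"x":0.2077,"y":-0.4142,"z":0.1264,"yaw":-0.6544}]'; cat >> h.py <<'E'
Oc=np.array([.550,-.1325]); XH=np.array([.9857,-.1685]); YH=np.array([.1685,.9857])
def tube(c="side",n=3):
    "fit held tube's visible white body: axis line in rack coordinates, avg over n pictures"
    S=[]
    for _ in range(n):
        o=observe(); d=snapshot(c);P,ok=cloud(d); L=P[...,:2]-Oc; lx=L@XH; ly=L@YH; t=(o["ee_pos"][:2]-Oc)@YH; z=o["ee_pos"][2]
        px=d["pixels"].astype(int); white=px.min(-1)>110
        m=ok&white&(abs(lx)<.022)&(ly>t-.01)&(ly<t+.075)&(P[...,2]>.056)&(P[...,2]<z-.02)
        S.append(np.c_[lx[m],ly[m],P[m][:,2]])
    S=np.vstack(S); vx,vy,vz,a,b,c0=cv2.fitLine(S.astype(np.float32),cv2.DIST_HUBER,0,.005,.005).ravel(); s=np.sign(vz);v=np.array([vx,vy,vz])*s
    q=np.array([a,b,c0]); print("body",len(S),"dir",v.round(3),"tilt",np.degrees(np.arccos(v[2])).round(1),"axis pt z=.06:",(q+v*(.06-c0)/v[2]).round(4),"lowest z",np.percentile(S[:,2],3).round(4), "TCP",o["ee_pos"].round(4), "TCPrack y",t.round(4))
E
python3 -c "
from h import *
tube()"
```

```text
clock: 29.5
ee_pos: [0.5483, -0.1386, 0.1737]
tool_rot: [180.0, 0.0, -99.6]
ft_force: [0.3, 0.2, 0.2]
gripper_width: 0.222
grip_force: 31.7
body 285 dir [ 0.068 -0.468  0.881] tilt 28.2 axis pt z=.06: [-0.0058  0.0611  0.06  ] lowest z 0.0566 TCP [ 0.549  -0.1389  0.1747] TCPrack y -0.0064
```

```bash
python3 -m crank '[{"gripper":0,"x":0.002,"y":0,"z":0.012,"yaw":0},{"gripper":0,"x":0.002,"y":0,"z":0.022,"yaw":0},{"gripper":0,"x":0.002,"y":0,"z":0.03,"yaw":0},{"gripper":0,"x":0.002,"y":0,"z":0.034,"yaw":0},{"gripper":0,"x":0.002,"y":0,"z":0.034,"yaw":0}]'; python3 -c "
from h import *
for i in range(3): o=observe();print(o['ft_force'].round(1),o['wrist_torque'].round(3),o['ee_pos'].round(4));snapshot('top')
d=snapshot('side')
cv2.imwrite('pics/p.png',cv2.resize(d['pixels'][150:225,240:320,::-1],None,fx=8,fy=8,interpolation=2))"
```

```text
clock: 30.28
ee_pos: [0.5478, -0.14, 0.1478]
tool_rot: [180.0, 0.0, -99.6]
ft_force: [0.2, 0.1, -1.2]
gripper_width: 0.224
grip_force: 31.7
[ 0.2  0.1 -1.2] [ 0.12  -0.04  -0.022] [ 0.5478 -0.14    0.1478]
[-0.5  0.7  0.5] [ 0.008 -0.017  0.005] [ 0.548  -0.1401  0.148 ]
[-0.  -0.8 -1. ] [-0.05   0.04   0.013] [ 0.5481 -0.1401  0.1482]
```

View pics/p.png

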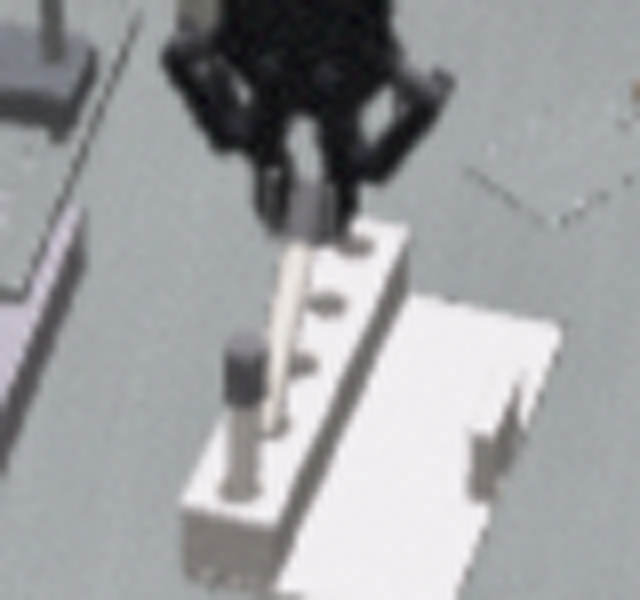

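```bash
python3 -m crank '[{"gripper":0,"x":-0.006,"y":0,"z":-0.002,"yaw":0},{"gripper":0,"x":-0.013,"y":0,"z":-0.0045,"yaw":0},{"gripper":0,"x":-0.02,"y":0,"z":-0.0065,"yaw":0},{"gripper":0,"x":-0.028,"y":0,"z":-0.008,"yaw":0},{"gripper":0,"x":-0.037,"y":0,"z":-0.009,"yaw":0},{"gripper":0,"x":-0.047,"y":0,"z":-0.01,"yaw":0},{"gripper":0,"x":-0.058,"y":0,"z":-0.01,"yaw":0},{"gripper":0,"x":-0.07,"y":0,"z":-0.009,"yaw":0},{"gripper":0,"x":-0.07,"y":0,"z":-0.009,"yaw":0}]'; python3 -c "
from h import *
o=observe();print(((o['ee_pos'][:2]-Oc)@YH).round(4))
rack('side')
d=snapshot('side');P,ok=cloud(d);L=P[...,:2]-Oc; lx=L@XH; ly=L@YH
m=ok&(d['pixels'].min(-1)>90)&(abs(lx)<.02)&(ly>-.06)&(ly<.075)&(P[...,2]>.058)&(P[...,2]<.15)
for z in np.arange(.06,.15,.01):
    i=m&(abs(P[...,2]-z)<.005)
    if i.any(): print(z.round(3),i.sum(),lx[i].mean().round(4),ly[i].mean().round(4),ly[i].std().round(4))
"
```

```text
clock: 31.6
ee_pos: [0.5572, -0.0888, 0.1554]
tool_rot: [-179.9, -0.1, -99.6]
ft_force: [-0.8, -4.2, 2.5]
gripper_width: 0.222
grip_force: 31.7
0.0443
side rack [ 560.  -107.1] [212.5  45.2] 85.1
0.06 5 -0.0084 0.0228 0.0193
0.1 3 0.001 0.0732 0.0008
0.11 8 -0.001 0.0695 0.0028
0.12 14 -0.0008 0.0644 0.0047
0.13 14 -0.0015 0.058 0.0059
0.14 19 -0.0004 0.052 0.0051
```

The rack was dragged about 25 mm and the tube didn't turn in the deeper grip. So I'll stand the tubes up against the dispenser's fixed end face, then insert them already vertical. First I'll pull the tube out along its own axis.

```bash
python3 -m crank '[{"gripper":0,"x":0.007,"y":0,"z":-0.012,"yaw":0},{"gripper":0,"x":0.014,"y":0,"z":-0.025,"yaw":0},{"gripper":0,"x":0.018,"y":0,"z":-0.06,"yaw":0},{"gripper":0,"x":0.018,"y":0,"z":-0.13,"yaw":0},{"gripper":0,"x":0.018,"y":0,"z":-0.15,"yaw":0}]'; python3 -c "
from h import *
A=np.array([.9304,.3665]);B=np.array([-.3665,.9304])
d,_,_=rack('side');rack('top');caps('side')
P,ok=cloud(d);f=P[...,:2]@A-.624;l=P[...,:2]@B
# dispenser ends: lateral extent of points by f
for x in(-.02,0,.02,.04,.05):
    i=ok&(abs(f-x)<.006)&(P[...,2]>.02)&(P[...,2]<.105)&(l>-.13)&(l<.2); print(x,np.percentile(l[i],[1,99]).round(4),i.sum(),np.median(P[i][:,2]).round(3))
# +y end face: heights
for x in np.arange(-.06,.08,.01):
    i=ok&(abs(f-x)<.005)&(l>.155)&(l<.172)&(P[...,2]<.12); print('end',x.round(3),i.sum(),np.percentile(P[i][:,2],[5,95]).round(3) if i.any() else '')
p=A*(.624+.015)+B*-.175
go(*p,.25,-68.5)
"
```

```text
clock: 32.33
ee_pos: [0.556, -0.1021, 0.2712]
tool_rot: [-179.7, 0.0, -99.6]
ft_force: [0.3, -0.8, 0.1]
gripper_width: 0.217
grip_force: 31.5
side rack [558.8 -85.3] [218.3  44.9] 88.6
top rack [561.8 -24.1] [42.6 40.7] 2.1
side cap [0.5663 0.0165 0.1298] z80 0.1311 34
-0.02 [-0.1031  0.1604] 57 0.061
0 [-0.0968  0.1593] 193 0.089
0.02 [-0.0974  0.1591] 315 0.069
0.04 [-0.097   0.1584] 284 0.036
0.05 [-0.0983  0.1578] 234 0.026
end -0.06 17 [-0.006  0.005]
end -0.05 15 [-0.001  0.01 ]
end -0.04 17 [-0.002  0.011]
end -0.03 18 [-0.002  0.009]
end -0.02 29 [-0.003  0.057]
end -0.01 35 [0.    0.063]
end 0.0 30 [-0.001  0.089]
end 0.01 39 [-0.002  0.087]
end 0.02 37 [-0.001  0.074]
end 0.03 42 [-0.001  0.056]
end 0.04 37 [-0.002  0.037]
end 0.05 25 [-0.002  0.027]
end 0.06 10 [0.002 0.03 ]
end 0.07 0 
end 0.08 0 
row x -0.2507 y -0.0982 z 0.0236 yaw -0.3457 dist 0.203
```

```bash
python3 -m crank '[{"gripper":0,"x":-0.05,"y":-0.02,"z":0,"yaw":-0.1},{"gripper":0,"x":-0.12,"y":-0.05,"z":0,"yaw":-0.2},{"gripper":0,"x":-0.2,"y":-0.08,"z":0,"yaw":-0.3},{"gripper":0,"x":-0.2507,"y":-0.0982,"z":0,"yaw":-0.3457},{"gripper":0,"x":-0.2507,"y":-0.0982,"z":0.02,"yaw":-0.3457},{"gripper":0,"x":-0.2507,"y":-0.0982,"z":0.08,"yaw":-0.3457},{"gripper":0,"x":-0.2507,"y":-0.0982,"z":0.14,"yaw":-0.3457},{"gripper":0,"x":-0.2507,"y":-0.0982,"z":0.18,"yaw":-0.3457},{"gripper":0,"x":-0.2507,"y":-0.0982,"z":0.18,"yaw":-0.3457}]'; python3 -c "
from h import *
A=np.array([.9304,.3665]);B=np.array([-.3665,.9304])
p=A*(.624+.015)+B*-.1045
go(*p,.146,-68.5)"
```

```text
clock: 33.6
ee_pos: [0.6545, 0.0704, 0.1276]
tool_rot: [179.5, 0.2, -68.6]
ft_force: [-0.2, 0.1, 0.3]
gripper_width: 0.222
grip_force: 31.5
row x -0.0931 y -0.0055 z -0.0245 yaw -0.0009 dist 0.072
```

```bash
python3 -m crank '[{"gripper":0,"x":-0.011,"y":-0.003,"z":0,"yaw":0},{"gripper":0,"x":-0.022,"y":-0.003,"z":-0.001,"yaw":0},{"gripper":0,"x":-0.034,"y":-0.003,"z":-0.006,"yaw":0},{"gripper":0,"x":-0.046,"y":-0.003,"z":-0.011,"yaw":0},{"gripper":0,"x":-0.058,"y":-0.003,"z":-0.0147,"yaw":0},{"gripper":0,"x":-0.07,"y":-0.003,"z":-0.017,"yaw":0},{"gripper":0,"x":-0.082,"y":-0.003,"z":-0.0185,"yaw":0},{"gripper":0,"x":-0.0935,"y":-0.003,"z":-0.019,"yaw":0},{"gripper":0,"x":-0.0935,"y":-0.003,"z":-0.019,"yaw":0},{"gripper":0,"x":-0.0935,"y":-0.003,"z":-0.019,"yaw":0}]'; python3 -c "
from h import *
A=np.array([.9304,.3665]);B=np.array([-.3665,.9304])
o=observe();print(o['ft_force'][:2]@A,o['ft_force'][:2]@B,o['ee_pos'][:2]@A-.624,o['ee_pos'][:2]@B)"
```

```text
clock: 34.85
ee_pos: [0.6345, 0.138, 0.1461]
tool_rot: [180.0, 0.1, -68.5]
ft_force: [0.1, -0.7, -0.2]
gripper_width: 0.22
grip_force: 29.2
-0.17103338262512507 -0.6341062946493413 0.01688638520476826 -0.10417115253975284
```

```bash
python3 -m crank '[{"gripper":0,"x":0.02,"y":0,"z":0,"yaw":0},{"gripper":0,"x":0.04,"y":0,"z":-0.05,"yaw":0},{"gripper":0,"x":0.06,"y":0,"z":-0.11,"yaw":0},{"gripper":0,"x":0.08,"y":0,"z":-0.16,"yaw":0},{"gripper":0,"x":0.08,"y":0,"z":-0.16,"yaw":0}]'; cat >> h.py <<'E'
def held(n=2):
    "held tube body: cluster below the fingertips; fit per height"
    for c in("side","top"):
        S=[]
        for _ in range(n):
            o=observe();d=snapshot(c);P,ok=cloud(d);e=o["ee_pos"]
            m=ok&(np.hypot(P[...,0]-e[0],P[...,1]-e[1])<.075)&(P[...,2]<e[2]-.045)&(P[...,2]>e[2]-.14)&(d["pixels"].min(-1)>85)
            S.append(P[m]-e)
        S=np.vstack(S)
        if len(S)<12: print(c,"few",len(S));continue
        v=cv2.fitLine(S.astype(np.float32),cv2.DIST_HUBER,0,.005,.005).ravel();q=v[3:];v=v[:3]*np.sign(v[2])
        print(c,len(S),"dir",v.round(3),"tilt",np.degrees(np.arccos(v[2])).round(1),"at -.06",(q+v*(-.06-q[2])/v[2]).round(4),"z range",np.percentile(S[:,2],[3,97]).round(3))
E
python3 -c "
from h import *
print(observe()['ee_pos']);held()
d=snapshot('top');print(d['z_map'].shape);rack('top',d)
m=cut_out('top','rack');print([(x['confidence'],x['mask'].sum()) for x in m])
for q,z in(('rack_back_left',.02),('rack_back_right',.02),('rack_tab',.055),('rack',0)): print(q,[(ray(d,u,v,z).round(4).tolist(),round(k,2)) for u,v,k in pts('top',q)[:2]])
d=snapshot('side')
for q,z in(('rack_back_left',.02),('rack_back_right',.02),('rack_tab',.055)): print(q,[(ray(d,u,v,z).round(4).tolist(),round(k,2)) for u,v,k in pts('side',q)[:2]])
rack('side',d)
"
```

```text
clock: 35.48
ee_pos: [0.6594, 0.0799, 0.2704]
tool_rot: [-179.6, -0.1, -68.6]
ft_force: [0.5, 1.2, -0.9]
gripper_width: 0.215
grip_force: 29.3
[0.65944167 0.07989006 0.27041895]
side 139 dir [ 0.045 -0.106  0.993] tilt 6.6 at -.06 [ 0.0013 -0.0034 -0.06  ] z range [-0.106 -0.047]
top few 0
(420, 560)
top rack [559.8 -89.3] [208.6  46.4] 88.9
[(0.58, np.int64(2052)), (0.17, np.int64(18))]
rack_back_left [([0.5911, 0.0204, 0.02], 0.74), ([0.5933, 0.4703, 0.02], 0.44)]
rack_back_right [([0.5766, -0.1992, 0.02], 0.64)]
rack_tab [([0.4687, -0.0762, 0.055], 0.56)]
rack [([0.5644, -0.0995, 0.0], 0.84)]
rack_back_left [([0.5811, 0.0145, 0.02], 0.62)]
rack_back_right [([0.5766, -0.1965, 0.02], 0.69), ([0.568, 0.2761, 0.02], 0.43)]
rack_tab [([0.4611, -0.0989, 0.055], 0.74)]
side rack [559.4 -87.7] [224.3  45.1] 88.8
```

```bash
sed -i 's/^Oc=.*/Oc=np.array([.5590,-.0882]); XH=np.array([.9998,-.021]); YH=np.array([.021,.9998])/' h.py; python3 -c "
from h import *
p=Oc+YH*.0465; go(*p,.20,-91.2)"
```

```text
row x 0.1059 y 0.1805 z 0.0887 yaw 0.2524 dist 0.170
```

```bash
python3 -m crank '[{"gripper":0,"x":0.02,"y":0.04,"z":-0.03,"yaw":0.06},{"gripper":0,"x":0.06,"y":0.1,"z":-0.03,"yaw":0.14},{"gripper":0,"x":0.1059,"y":0.1805,"z":-0.03,"yaw":0.2524},{"gripper":0,"x":0.1059,"y":0.1805,"z":-0.03,"yaw":0.2524},{"gripper":0,"x":0.1059,"y":0.1805,"z":0.03,"yaw":0.2524},{"gripper":0,"x":0.1059,"y":0.1805,"z":0.085,"yaw":0.2524},{"gripper":0,"x":0.1059,"y":0.1805,"z":0.085,"yaw":0.2524},{"gripper":0,"x":0.1059,"y":0.1805,"z":0.085,"yaw":0.2524}]'; cat >> h.py <<'E'
def slices(c="side",n=3,hw=.022):
    "held tube body slices in rack coords"
    Q=[]
    for _ in range(n):
        o=observe();d=snapshot(c);P,ok=cloud(d);L=P[...,:2]-Oc;e=o["ee_pos"];ex,ey=(e[:2]-Oc)@XH,(e[:2]-Oc)@YH
        lx=L@XH;ly=L@YH;m=ok&(abs(lx-ex)<hw)&(abs(ly-ey)<hw)&(P[...,2]<e[2]-.03)&(P[...,2]>.055);Q.append(np.c_[lx[m],ly[m],P[m][:,2]])
    Q=np.vstack(Q);print(c,"TCP rack",ex.round(4),ey.round(4),e[2].round(4))
    for z in np.arange(.06,e[2]-.025,.015):
        i=abs(Q[:,2]-z)<.0075
        if i.sum()>3: print("  z",z.round(3),i.sum(),"x",np.median(Q[i,0]).round(4),"y",np.median(Q[i,1]).round(4))
E
python3 -c "
from h import *
slices();slices('top');rack('side')
d=snapshot('side');P,ok=cloud(d);L=P[...,:2]-Oc;lx=L@XH;ly=L@YH
g=d['pixels'].mean(-1)
# dark holes on rack top in side view
m=(abs(lx)<.02)&(abs(P[...,2]-.045)<.02)&(g<150)&ok
for k in(-88,-44,0,44): 
    i=m&(abs(ly-k/1000)<.016)
    v,u=np.nonzero(i); 
    if len(u): r=ray(d,u.mean(),v.mean(),.05); print('hole',k,len(u),((r[:2]-Oc)@XH).round(4),((r[:2]-Oc)@YH).round(4))
"
```

```text
clock: 37.17
ee_pos: [0.5612, -0.0416, 0.2042]
tool_rot: [-179.9, -0.0, -91.1]
ft_force: [0.1, -0.4, 0.3]
gripper_width: 0.218
grip_force: 29.4
side TCP rack 0.0016 0.0465 0.2049
  z 0.06 34 x -0.0123 y 0.0458
  z 0.09 7 x 0.0025 y 0.0469
  z 0.105 41 x -0.0003 y 0.0474
  z 0.12 38 x 0.0019 y 0.0462
  z 0.135 41 x 0.0004 y 0.0445
  z 0.15 43 x 0.002 y 0.0428
  z 0.165 40 x -0.0001 y 0.0414
top TCP rack 0.001 0.0464 0.2042
side rack [558.6 -85.2] [216.1  43.8] 88.4
hole -88 10 0.0025 -0.0881
hole -44 4 -0.0013 -0.0425
hole 0 6 -0.0007 0.0019
hole 44 6 -0.0003 0.0471
```

```bash
python3 -m crank '[{"gripper":0,"x":-0.005,"y":0.001,"z":0.02,"yaw":0},{"gripper":0,"x":-0.005,"y":0.001,"z":0.04,"yaw":0},{"gripper":0,"x":-0.005,"y":0.001,"z":0.054,"yaw":0},{"gripper":0,"x":-0.005,"y":0.001,"z":0.062,"yaw":0},{"gripper":0,"x":-0.005,"y":0.001,"z":0.07,"yaw":0},{"gripper":0,"x":-0.005,"y":0.001,"z":0.07,"yaw":0}]'; python3 -c "
from h import *
snapshot('top');print(observe()['ft_force'].round(1));slices(n=2);rack('side')"
```

```text
clock: 38.33
ee_pos: [0.5591, -0.0381, 0.1499]
tool_rot: [180.0, 0.0, -91.2]
ft_force: [0.7, -0.3, -0.0]
gripper_width: 0.216
grip_force: 29.3
[-0.6  1.   0.2]
side TCP rack -0.0005 0.0501 0.1505
  z 0.06 41 x -0.0084 y 0.051
  z 0.075 27 x -0.002 y 0.0481
  z 0.09 25 x -0.0014 y 0.0466
  z 0.105 28 x -0.0032 y 0.0465
  z 0.12 8 x -0.0014 y 0.0473
side rack [559.4 -70.4] [187.5  45.1] 88.9
```

```bash
python3 -m crank '[{"gripper":0,"x":0,"y":0,"z":0.012,"yaw":0},{"gripper":0,"x":0,"y":0,"z":0.022,"yaw":0},{"gripper":0,"x":0,"y":0,"z":0.03,"yaw":0},{"gripper":0,"x":0,"y":0,"z":0.036,"yaw":0},{"gripper":0,"x":0,"y":0,"z":0.036,"yaw":0}]'; python3 -c "
from h import *
snapshot('top');print(observe()['ft_force'].round(1));slices(n=2);rack('side')"
```

```text
clock: 39.15
ee_pos: [0.5594, -0.0381, 0.1233]
tool_rot: [180.0, -0.0, -91.2]
ft_force: [-0.8, 0.2, 0.2]
gripper_width: 0.22
grip_force: 29.5
[0.1 0.5 0.6]
side TCP rack -0.0007 0.0502 0.1233
  z 0.06 37 x -0.0057 y 0.0479
  z 0.075 21 x -0.003 y 0.0454
  z 0.09 18 x -0.0009 y 0.0449
side rack [560. -37.] [125.2  44.7] 88.7
```

```bash
python3 -m crank '[{"gripper":0.47,"x":0,"y":0,"z":0,"yaw":0},{"gripper":0.47,"x":0,"y":0,"z":0,"yaw":0},{"gripper":0.47,"x":0,"y":0,"z":-0.03,"yaw":0},{"gripper":0.47,"x":0,"y":0,"z":-0.1,"yaw":0},{"gripper":0.47,"x":0,"y":0,"z":-0.18,"yaw":0},{"gripper":0.47,"x":-0.08,"y":0,"z":-0.18,"yaw":0}]'; python3 -c "
from h import *
caps('side');caps('top')
A=np.array([.9304,.3665]);B=np.array([-.3665,.9304])
p=A*.616+B*.0325; go(*p,.25,-158.5)"
```

```text
clock: 40.1
ee_pos: [0.5644, 0.0193, 0.2638]
tool_rot: [-179.4, -0.1, -91.6]
ft_force: [1.7, 0.7, -0.9]
gripper_width: 0.472
grip_force: 0.0
side cap [ 0.5611 -0.0517  0.1287] z80 0.1292 31
side cap [0.5667 0.0175 0.1307] z80 0.131 34
top cap [ 0.5606 -0.0551  0.1279] z80 0.129 32
row x -0.3068 y 0.0046 z 0.0130 yaw 0.7508 dist 0.230
```

```bash
python3 -m crank '[{"gripper":0.47,"x":-0.05,"y":0.001,"z":0.0,"yaw":0.12},{"gripper":0.47,"x":-0.13,"y":0.002,"z":0.013,"yaw":0.24},{"gripper":0.47,"x":-0.21,"y":0.003,"z":0.013,"yaw":0.36},{"gripper":0.47,"x":-0.28,"y":0.004,"z":0.013,"yaw":0.48},{"gripper":0.47,"x":-0.3068,"y":0.0046,"z":0.013,"yaw":0.6},{"gripper":0.47,"x":-0.3068,"y":0.0046,"z":0.013,"yaw":0.72},{"gripper":0.47,"x":-0.3068,"y":0.0046,"z":0.013,"yaw":0.7508},{"gripper":0.47,"x":-0.3068,"y":0.0046,"z":0.013,"yaw":0.7508},{"gripper":0.47,"x":-0.3068,"y":0.0046,"z":0.013,"yaw":0.7508}]' 22;python3 -c "
from h import *
A=np.array([.9304,.3665]);B=np.array([-.3665,.9304])
p=A*.616+B*.0325; go(*p,.128,-158.5)"
```

```text
clock: 41.32
ee_pos: [0.562, 0.2518, 0.2483]
tool_rot: [-180.0, -0.0, -158.7]
ft_force: [0.8, -0.0, -0.2]
gripper_width: 0.468
grip_force: 0.0
row x -0.0011 y 0.0056 z 0.1604 yaw -0.0024 dist 0.120
```

```bash
python3 -m crank '[{"gripper":0.47,"x":-0.001,"y":0.0035,"z":0.07,"yaw":0},{"gripper":0.47,"x":-0.001,"y":0.0035,"z":0.13,"yaw":0},{"gripper":0.47,"x":-0.001,"y":0.0035,"z":0.16,"yaw":0},{"gripper":0.47,"x":-0.001,"y":0.0035,"z":0.16,"yaw":0},{"gripper":0,"x":-0.001,"y":0.0035,"z":0.16,"yaw":0},{"gripper":0,"x":-0.001,"y":0.0035,"z":0.16,"yaw":0},{"gripper":0,"x":-0.001,"y":0.0035,"z":0.16,"yaw":0},{"gripper":0,"x":-0.001,"y":0.0035,"z":0.16,"yaw":0},{"gripper":0,"x":-0.001,"y":0.0035,"z":0.16,"yaw":0},{"gripper":0,"x":-0.001,"y":0.0035,"z":0.13,"yaw":0},{"gripper":0,"x":-0.001,"y":0.0035,"z":0.09,"yaw":0},{"gripper":0,"x":-0.001,"y":0.0035,"z":0.03,"yaw":0},{"gripper":0,"x":-0.001,"y":0.0035,"z":-0.03,"yaw":0},{"gripper":0,"x":-0.001,"y":0.0035,"z":-0.03,"yaw":0}]' 22;python3 -c "
from h import *
A=np.array([.9304,.3665]);B=np.array([-.3665,.9304])
p=A*(.624+.015)+B*-.175; go(*p,.1296,-68.5)"
```

```text
clock: 43.08
ee_pos: [0.5638, 0.2555, 0.2754]
tool_rot: [-180.0, 0.4, -158.8]
ft_force: [0.8, -0.0, 0.1]
gripper_width: 0.219
grip_force: 23.7
row x -0.0290 y -0.2746 z 0.1943 yaw -1.0030 dist 0.253
```

```bash
python3 -m crank '[{"gripper":0,"x":-0.003,"y":-0.03,"z":0,"yaw":-0.11},{"gripper":0,"x":-0.006,"y":-0.07,"z":0,"yaw":-0.22},{"gripper":0,"x":-0.01,"y":-0.11,"z":0,"yaw":-0.33},{"gripper":0,"x":-0.013,"y":-0.15,"z":0,"yaw":-0.44},{"gripper":0,"x":-0.017,"y":-0.19,"z":0,"yaw":-0.55},{"gripper":0,"x":-0.02,"y":-0.23,"z":0,"yaw":-0.66},{"gripper":0,"x":-0.025,"y":-0.26,"z":0,"yaw":-0.77},{"gripper":0,"x":-0.029,"y":-0.2746,"z":0,"yaw":-0.88},{"gripper":0,"x":-0.029,"y":-0.2746,"z":0,"yaw":-1},{"gripper":0,"x":-0.029,"y":-0.2746,"z":0.02,"yaw":-1},{"gripper":0,"x":-0.029,"y":-0.2746,"z":0.09,"yaw":-1},{"gripper":0,"x":-0.029,"y":-0.2746,"z":0.15,"yaw":-1},{"gripper":0,"x":-0.029,"y":-0.2746,"z":0.193,"yaw":-1},{"gripper":0,"x":-0.029,"y":-0.2746,"z":0.193,"yaw":-1}]';python3 -c "
from h import *
A=np.array([.9304,.3665]);B=np.array([-.3665,.9304])
p=A*(.624+.015)+B*-.0985; go(*p,.147,-68.5)"
```

```text
clock: 44.82
ee_pos: [0.6531, 0.0709, 0.1218]
tool_rot: [179.6, 0.2, -68.9]
ft_force: [-0.5, -0.3, -0.1]
gripper_width: 0.224
grip_force: 23.7
row x -0.0998 y -0.0065 z -0.0336 yaw -0.0044 dist 0.079
```

```bash
python3 -m crank '[{"gripper":0,"x":-0.011,"y":-0.003,"z":-0.006,"yaw":0},{"gripper":0,"x":-0.022,"y":-0.003,"z":-0.007,"yaw":0},{"gripper":0,"x":-0.034,"y":-0.003,"z":-0.012,"yaw":0},{"gripper":0,"x":-0.046,"y":-0.003,"z":-0.017,"yaw":0},{"gripper":0,"x":-0.058,"y":-0.003,"z":-0.0207,"yaw":0},{"gripper":0,"x":-0.07,"y":-0.003,"z":-0.023,"yaw":0},{"gripper":0,"x":-0.082,"y":-0.003,"z":-0.0245,"yaw":0},{"gripper":0,"x":-0.091,"y":-0.003,"z":-0.025,"yaw":0},{"gripper":0,"x":-0.098,"y":-0.003,"z":-0.025,"yaw":0},{"gripper":0,"x":-0.098,"y":-0.003,"z":-0.025,"yaw":0}]'; python3 -c "
from h import *
A=np.array([.9304,.3665]);B=np.array([-.3665,.9304])
o=observe();print(o['ft_force'][:2]@A,o['ft_force'][:2]@B,o['ee_pos'][:2]@A-.624,o['ee_pos'][:2]@B)"
```

```text
clock: 46.08
ee_pos: [0.6321, 0.1405, 0.1451]
tool_rot: [-180.0, 0.0, -68.8]
ft_force: [0.4, -1.6, 0.9]
gripper_width: 0.222
grip_force: 24.5
-0.21271717824022912 -1.6828876114702214 0.015575175803521857 -0.10093946300442849
```

```bash
python3 -m crank '[{"gripper":0,"x":0.02,"y":0,"z":0,"yaw":0},{"gripper":0,"x":0.04,"y":0,"z":-0.05,"yaw":0},{"gripper":0,"x":0.06,"y":0,"z":-0.11,"yaw":0},{"gripper":0,"x":0.08,"y":0,"z":-0.18,"yaw":0},{"gripper":0,"x":0.08,"y":0,"z":-0.18,"yaw":0}]'; python3 -c "
from h import *
held()
rack('top');rack('side')
p=Oc+YH*.002; go(*p,.21,-91.2)
"
```

```text
clock: 46.7
ee_pos: [0.6569, 0.0823, 0.2852]
tool_rot: [-179.5, -0.1, -68.9]
ft_force: [0.3, 0.3, -0.8]
gripper_width: 0.22
grip_force: 24.5
side 150 dir [ 0.012 -0.04   0.999] tilt 2.4 at -.06 [ 0.0013 -0.0027 -0.06  ] z range [-0.118 -0.049]
top few 0
top rack [560.  -89.8] [209.5  46.3] 89.4
side rack [559.5 -86.1] [217.2  45.8] 88.6
row x 0.1665 y 0.1989 z 0.0909 yaw 0.2493 dist 0.206
```

```bash
python3 -m crank '[{"gripper":0,"x":0.03,"y":0.04,"z":0,"yaw":0.06},{"gripper":0,"x":0.08,"y":0.1,"z":0,"yaw":0.14},{"gripper":0,"x":0.13,"y":0.16,"z":0,"yaw":0.22},{"gripper":0,"x":0.16,"y":0.1989,"z":0,"yaw":0.2493},{"gripper":0,"x":0.16,"y":0.1989,"z":0,"yaw":0.2493},{"gripper":0,"x":0.16,"y":0.1989,"z":0.05,"yaw":0.2493},{"gripper":0,"x":0.16,"y":0.1989,"z":0.1,"yaw":0.2493},{"gripper":0,"x":0.16,"y":0.1989,"z":0.1,"yaw":0.2493},{"gripper":0,"x":0.16,"y":0.1989,"z":0.1,"yaw":0.2493}]'; python3 -c "
from h import *
slices();rack('side')"
```

```text
clock: 48.12
ee_pos: [0.5589, -0.0812, 0.2059]
tool_rot: [-180.0, 0.0, -91.1]
ft_force: [-0.2, 0.3, 0.2]
gripper_width: 0.22
grip_force: 24.5
side TCP rack 0.0003 0.0066 0.2067
  z 0.06 31 x -0.0108 y 0.0058
  z 0.09 7 x -0.0048 y 0.0049
  z 0.105 18 x -0.005 y 0.0055
  z 0.12 38 x 0.0019 y 0.0055
  z 0.135 42 x 0.0016 y 0.0052
  z 0.15 37 x -0.0017 y 0.0059
  z 0.165 44 x 0.0012 y 0.0043
  z 0.18 6 x 0.0023 y 0.0036
side rack [558.5 -84.4] [220.1  45.1] 87.9
```

```bash
python3 -m crank '[{"gripper":0,"x":0.002,"y":0,"z":0.02,"yaw":0},{"gripper":0,"x":0.002,"y":0,"z":0.04,"yaw":0},{"gripper":0,"x":0.002,"y":0,"z":0.054,"yaw":0},{"gripper":0,"x":0.002,"y":0,"z":0.064,"yaw":0},{"gripper":0,"x":0.002,"y":0,"z":0.074,"yaw":0},{"gripper":0,"x":0.002,"y":0,"z":0.074,"yaw":0}]'; python3 -c "
from h import *
snapshot('top');print(observe()['ft_force'].round(1));slices(n=2);rack('side')"
```

```text
clock: 49.08
ee_pos: [0.5578, -0.0831, 0.1489]
tool_rot: [179.9, 0.0, -91.2]
ft_force: [-0.6, 0.2, -0.6]
gripper_width: 0.228
grip_force: 24.4
[-0.4  0.8  0.1]
side TCP rack -0.0009 0.0049 0.1497
  z 0.06 29 x -0.0075 y 0.0048
  z 0.075 10 x -0.0058 y 0.0004
  z 0.09 14 x -0.0056 y 0.0017
  z 0.105 15 x -0.0048 y -0.0001
  z 0.12 13 x -0.0009 y 0.0026
side rack [558.6 -81.2] [205.4  45.1] 87.8
```

```bash
python3 -m crank '[{"gripper":0,"x":0,"y":0,"z":0.012,"yaw":0},{"gripper":0,"x":0,"y":0,"z":0.022,"yaw":0},{"gripper":0,"x":0,"y":0,"z":0.03,"yaw":0},{"gripper":0,"x":0,"y":0,"z":0.033,"yaw":0},{"gripper":0,"x":0,"y":0,"z":0.033,"yaw":0}]'; python3 -c "
from h import *
snapshot('top');print(observe()['ft_force'].round(1))"
```

```text
clock: 49.9
ee_pos: [0.5604, -0.0839, 0.1282]
tool_rot: [-179.7, -0.1, -91.2]
ft_force: [-2.0, 3.5, 22.5]
gripper_width: 0.218
grip_force: 30.8
[-2.9  2.4 21.9]
```

```bash
python3 -m crank '[{"gripper":0.47,"x":0,"y":0,"z":0,"yaw":0},{"gripper":0.47,"x":0,"y":0,"z":0,"yaw":0},{"gripper":0.47,"x":0,"y":0,"z":-0.03,"yaw":0},{"gripper":0.47,"x":0,"y":0,"z":-0.1,"yaw":0},{"gripper":0.47,"x":0,"y":0,"z":-0.18,"yaw":0},{"gripper":0.47,"x":-0.08,"y":0,"z":-0.18,"yaw":0}]'; python3 -c "
from h import *
caps('side');caps('top')
A=np.array([.9304,.3665]);B=np.array([-.3665,.9304])
p=A*.616+B*.083; go(*p,.25,-158.5)"
```

```text
clock: 50.7
ee_pos: [0.5628, -0.0263, 0.2643]
tool_rot: [-179.5, -0.1, -91.6]
ft_force: [0.9, 0.6, -0.7]
gripper_width: 0.469
grip_force: 0.0
side cap [ 0.5611 -0.0703  0.1298] z80 0.1301 64
side cap [0.5655 0.0166 0.1303] z80 0.1318 33
top cap [ 0.5568 -0.0959  0.13  ] z80 0.1307 15
row x -0.4295 y 0.0293 z 0.0138 yaw 0.7507 dist 0.323
```

```bash
python3 -m crank '[{"gripper":0.47,"x":-0.06,"y":0.003,"z":0.0,"yaw":0.11},{"gripper":0.47,"x":-0.13,"y":0.008,"z":0.013,"yaw":0.22},{"gripper":0.47,"x":-0.2,"y":0.013,"z":0.013,"yaw":0.33},{"gripper":0.47,"x":-0.27,"y":0.018,"z":0.013,"yaw":0.44},{"gripper":0.47,"x":-0.34,"y":0.023,"z":0.013,"yaw":0.55},{"gripper":0.47,"x":-0.4,"y":0.027,"z":0.013,"yaw":0.66},{"gripper":0.47,"x":-0.4295,"y":0.0293,"z":0.013,"yaw":0.7507},{"gripper":0.47,"x":-0.4295,"y":0.0293,"z":0.013,"yaw":0.7507},{"gripper":0.47,"x":-0.4295,"y":0.0293,"z":0.013,"yaw":0.7507},{"gripper":0.47,"x":-0.4295,"y":0.0293,"z":0.013,"yaw":0.7507}]' 22;python3 -c "
from h import *
A=np.array([.9304,.3665]);B=np.array([-.3665,.9304])
p=A*.616+B*.083; go(*p,.128,-158.5)"
```

```text
clock: 52.05
ee_pos: [0.5445, 0.2979, 0.2498]
tool_rot: [-180.0, -0.0, -158.8]
ft_force: [0.3, 0.2, 0.1]
gripper_width: 0.468
grip_force: 0.0
row x -0.0003 y 0.0071 z 0.1624 yaw -0.0036 dist 0.122
```

```bash
python3 -m crank '[{"gripper":0.47,"x":-0.001,"y":0.006,"z":0.07,"yaw":0},{"gripper":0.47,"x":-0.001,"y":0.006,"z":0.13,"yaw":0},{"gripper":0.47,"x":-0.001,"y":0.006,"z":0.162,"yaw":0},{"gripper":0.47,"x":-0.001,"y":0.006,"z":0.162,"yaw":0},{"gripper":0,"x":-0.001,"y":0.006,"z":0.162,"yaw":0},{"gripper":0,"x":-0.001,"y":0.006,"z":0.162,"yaw":0},{"gripper":0,"x":-0.001,"y":0.006,"z":0.162,"yaw":0},{"gripper":0,"x":-0.001,"y":0.006,"z":0.162,"yaw":0},{"gripper":0,"x":-0.001,"y":0.006,"z":0.162,"yaw":0},{"gripper":0,"x":-0.001,"y":0.006,"z":0.13,"yaw":0},{"gripper":0,"x":-0.001,"y":0.006,"z":0.09,"yaw":0},{"gripper":0,"x":-0.001,"y":0.006,"z":0.03,"yaw":0},{"gripper":0,"x":-0.001,"y":0.006,"z":-0.03,"yaw":0},{"gripper":0,"x":-0.001,"y":0.006,"z":-0.03,"yaw":0},{"gripper":0,"x":-0.001,"y":0.006,"z":-0.03,"yaw":0}]' 22;python3 -c "
from h import *
A=np.array([.9304,.3665]);B=np.array([-.3665,.9304])
p=A*(.624+.015)+B*-.175; go(*p,.1296,-68.5)"
```

```text
clock: 53.92
ee_pos: [0.543, 0.3036, 0.2721]
tool_rot: [180.0, -0.0, -158.8]
ft_force: [-0.4, -0.8, -0.5]
gripper_width: 0.22
grip_force: 23.7
row x -0.0316 y -0.3445 z 0.1899 yaw -1.0030 dist 0.296
```

```bash
python3 -m crank '[{"gripper":0,"x":-0.003,"y":-0.03,"z":0,"yaw":-0.11},{"gripper":0,"x":-0.006,"y":-0.08,"z":0,"yaw":-0.22},{"gripper":0,"x":-0.01,"y":-0.13,"z":0,"yaw":-0.33},{"gripper":0,"x":-0.013,"y":-0.18,"z":0,"yaw":-0.44},{"gripper":0,"x":-0.017,"y":-0.23,"z":0,"yaw":-0.55},{"gripper":0,"x":-0.02,"y":-0.28,"z":0,"yaw":-0.66},{"gripper":0,"x":-0.025,"y":-0.32,"z":0,"yaw":-0.77},{"gripper":0,"x":-0.0316,"y":-0.3445,"z":0,"yaw":-0.88},{"gripper":0,"x":-0.0316,"y":-0.3445,"z":0,"yaw":-1},{"gripper":0,"x":-0.0316,"y":-0.3445,"z":0.02,"yaw":-1},{"gripper":0,"x":-0.0316,"y":-0.3445,"z":0.09,"yaw":-1},{"gripper":0,"x":-0.0316,"y":-0.3445,"z":0.15,"yaw":-1},{"gripper":0,"x":-0.0316,"y":-0.3445,"z":0.189,"yaw":-1},{"gripper":0,"x":-0.0316,"y":-0.3445,"z":0.189,"yaw":-1},{"gripper":0,"x":-0.0316,"y":-0.3445,"z":0.189,"yaw":-1}]';python3 -c "
from h import *
A=np.array([.9304,.3665]);B=np.array([-.3665,.9304])
p=A*(.624+.015)+B*-.0985; go(*p,.147,-68.5)"
```

```text
clock: 55.8
ee_pos: [0.659, 0.0717, 0.1311]
tool_rot: [-180.0, 0.0, -68.8]
ft_force: [0.5, 0.3, 1.3]
gripper_width: 0.227
grip_force: 23.7
row x -0.1018 y 0.0012 z -0.0212 yaw -0.0037 dist 0.078
```

```bash
python3 -m crank '[{"gripper":0,"x":-0.011,"y":0,"z":0,"yaw":0},{"gripper":0,"x":-0.022,"y":0,"z":-0.001,"yaw":0},{"gripper":0,"x":-0.034,"y":0,"z":-0.006,"yaw":0},{"gripper":0,"x":-0.046,"y":0,"z":-0.011,"yaw":0},{"gripper":0,"x":-0.058,"y":0,"z":-0.0147,"yaw":0},{"gripper":0,"x":-0.07,"y":0,"z":-0.017,"yaw":0},{"gripper":0,"x":-0.082,"y":0,"z":-0.0185,"yaw":0},{"gripper":0,"x":-0.092,"y":0,"z":-0.019,"yaw":0},{"gripper":0,"x":-0.1,"y":0,"z":-0.019,"yaw":0},{"gripper":0,"x":-0.1,"y":0,"z":-0.019,"yaw":0},{"gripper":0,"x":-0.08,"y":0,"z":-0.019,"yaw":0},{"gripper":0,"x":-0.06,"y":0,"z":-0.07,"yaw":0},{"gripper":0,"x":-0.04,"y":0,"z":-0.13,"yaw":0},{"gripper":0,"x":-0.02,"y":0,"z":-0.205,"yaw":0},{"gripper":0,"x":-0.02,"y":0,"z":-0.205,"yaw":0},{"gripper":0,"x":-0.02,"y":0,"z":-0.205,"yaw":0}]'; python3 -c "
from h import *
held()
rack('top');rack('side')
p=Oc+YH*(-.044+.006); go(*p,.21,-91.2)
"
```

```text
clock: 57.8
ee_pos: [0.6535, 0.0848, 0.284]
tool_rot: [180.0, 0.1, -68.8]
ft_force: [-0.4, 1.0, -0.1]
gripper_width: 0.222
grip_force: 24.5
side 147 dir [ 0.01  -0.024  1.   ] tilt 1.5 at -.06 [ 0.0008 -0.0033 -0.06  ] z range [-0.116 -0.05 ]
top few 0
top rack [ 558.8 -112.2] [164.8  46.5] 88.6
side rack [553.9 -87.5] [ 42.8 220. ] 1.3
row x 0.2175 y 0.2201 z 0.0977 yaw 0.2494 dist 0.243
```

```bash
python3 -c "
from h import *
for i in range(3): rack('side')
rack('top');caps('side');caps('top')
d=snapshot('side')
for q,z in(('rack_back_left',.02),('rack_back_right',.02),('rack_tab',.055)): print(q,[(ray(d,u,v,z).round(4).tolist(),round(k,2)) for u,v,k in pts('side',q)[:2]])
d=snapshot('top')
for q,z in(('rack_back_right',.02),('rack_tab',.055)): print(q,[(ray(d,u,v,z).round(4).tolist(),round(k,2)) for u,v,k in pts('top',q)[:2]])
P,ok=cloud(d)
for yy in(-.18,-.16,-.14):
    i=ok&(abs(P[...,1]-yy)<.008)&(P[...,2]>.04)&(P[...,2]<.056)&(P[...,0]>.5)&(P[...,0]<.62); print(yy,P[i][:,0].min().round(4),P[i][:,0].max().round(4))
"
```

```text
side rack [560.  -55.9] [157.4  45.4] 88.2
side rack [559.2 -84.4] [219.2  45.3] 88.8
side rack [559.1 -84.9] [219.5  45.1] 88.4
top rack [559.3 -89.7] [208.9  45.2] 89.2
side cap [ 0.5588 -0.0693  0.1288] z80 0.13 65
side cap [0.5651 0.0151 0.1292] z80 0.1309 30
top cap [0.5657 0.0109 0.1314] z80 0.133 29
top cap [ 0.5619 -0.0554  0.1279] z80 0.1298 29
top cap [ 0.5562 -0.0871  0.1302] z80 0.1314 29
rack_back_left [([0.5755, 0.0087, 0.02], 0.81)]
rack_back_right [([0.5755, -0.2026, 0.02], 0.87)]
rack_tab [([0.472, -0.0893, 0.055], 0.73)]
rack_back_right []
rack_tab [([0.453, -0.0763, 0.055], 0.79), ([0.543, -0.0761, 0.055], 0.36)]
-0.18 0.5349 0.58
-0.16 0.536 0.5786
-0.14 0.5363 0.5823
```

```bash
python3 -m crank '[{"gripper":0,"x":0.03,"y":0.03,"z":0,"yaw":0.06},{"gripper":0,"x":0.08,"y":0.08,"z":0,"yaw":0.14},{"gripper":0,"x":0.13,"y":0.13,"z":0,"yaw":0.22},{"gripper":0,"x":0.18,"y":0.18,"z":0,"yaw":0.2494},{"gripper":0,"x":0.2185,"y":0.2201,"z":0,"yaw":0.2494},{"gripper":0,"x":0.2185,"y":0.2201,"z":0,"yaw":0.2494},{"gripper":0,"x":0.2185,"y":0.2201,"z":0.05,"yaw":0.2494},{"gripper":0,"x":0.2185,"y":0.2201,"z":0.1,"yaw":0.2494},{"gripper":0,"x":0.2185,"y":0.2201,"z":0.1,"yaw":0.2494},{"gripper":0,"x":0.2185,"y":0.2201,"z":0.1,"yaw":0.2494}]'; python3 -c "
from h import *
slices()"
```

```text
clock: 60.0
ee_pos: [0.5599, -0.1268, 0.2108]
tool_rot: [-179.9, -0.0, -91.2]
ft_force: [-0.3, 0.0, 0.9]
gripper_width: 0.218
grip_force: 24.4
side TCP rack 0.0021 -0.0389 0.2115
  z 0.06 26 x -0.0152 y -0.0426
  z 0.105 32 x -0.0002 y -0.0421
  z 0.12 37 x -0.0003 y -0.041
  z 0.135 38 x 0.0022 y -0.0415
  z 0.15 37 x -0.0003 y -0.0416
  z 0.165 42 x 0.0023 y -0.043
  z 0.18 19 x -0.0007 y -0.0414
```

```bash
python3 -m crank '[{"gripper":0,"x":-0.001,"y":0.001,"z":0.025,"yaw":0},{"gripper":0,"x":-0.001,"y":0.001,"z":0.045,"yaw":0},{"gripper":0,"x":-0.001,"y":0.001,"z":0.06,"yaw":0},{"gripper":0,"x":-0.001,"y":0.001,"z":0.07,"yaw":0},{"gripper":0,"x":-0.001,"y":0.001,"z":0.08,"yaw":0},{"gripper":0,"x":-0.001,"y":0.001,"z":0.08,"yaw":0}]'; python3 -c "
from h import *
snapshot('top');print(observe()['ft_force'].round(1));rack('side')"
```

```text
clock: 60.9
ee_pos: [0.5579, -0.1262, 0.149]
tool_rot: [179.9, 0.0, -91.2]
ft_force: [-0.3, -0.4, -1.1]
gripper_width: 0.217
grip_force: 24.4
[-0.4 -0.3  0.1]
side rack [549.1 -84.4] [213.4  25.1] 88.6
```

```bash
python3 -m crank '[{"gripper":0,"x":0,"y":0,"z":0.012,"yaw":0},{"gripper":0,"x":0,"y":0,"z":0.022,"yaw":0},{"gripper":0,"x":0,"y":0,"z":0.028,"yaw":0},{"gripper":0,"x":0,"y":0,"z":0.028,"yaw":0},{"gripper":0.47,"x":0,"y":0,"z":0.028,"yaw":0},{"gripper":0.47,"x":0,"y":0,"z":0.028,"yaw":0},{"gripper":0.47,"x":0,"y":0,"z":0,"yaw":0},{"gripper":0.47,"x":0,"y":0,"z":-0.08,"yaw":0},{"gripper":0.47,"x":0,"y":0,"z":-0.15,"yaw":0},{"gripper":0.47,"x":-0.08,"y":0,"z":-0.15,"yaw":0},{"gripper":0.47,"x":-0.14,"y":0,"z":-0.15,"yaw":0},{"gripper":0.47,"x":-0.14,"y":0,"z":-0.15,"yaw":0},{"gripper":0.47,"x":-0.14,"y":0,"z":-0.15,"yaw":0}]'; python3 -c "
from h import *
caps('side');caps('top')
A=np.array([.9304,.3665]);B=np.array([-.3665,.9304])
p=A*.616+B*.134; go(*p,.25,-158.5)"
```

```text
clock: 62.62
ee_pos: [0.5604, -0.0217, 0.2616]
tool_rot: [180.0, -0.0, -91.2]
ft_force: [-0.5, -1.1, -0.4]
gripper_width: 0.474
grip_force: 0.0
side cap [ 0.5564 -0.1331  0.1298] z80 0.1307 30
side cap [ 0.5603 -0.0679  0.129 ] z80 0.1302 63
side cap [0.5662 0.0156 0.1298] z80 0.1305 33
top cap [ 0.5556 -0.1366  0.1291] z80 0.131 28
row x -0.4959 y 0.0599 z 0.0156 yaw 0.7466 dist 0.375
```

Four tubes are seated, with cap tops at about 0.130. Now the last one.

```bash
python3 -m crank '[{"gripper":0.47,"x":-0.07,"y":0.008,"z":0.0,"yaw":0.11},{"gripper":0.47,"x":-0.14,"y":0.016,"z":0.013,"yaw":0.22},{"gripper":0.47,"x":-0.21,"y":0.025,"z":0.013,"yaw":0.33},{"gripper":0.47,"x":-0.28,"y":0.034,"z":0.013,"yaw":0.44},{"gripper":0.47,"x":-0.35,"y":0.042,"z":0.013,"yaw":0.55},{"gripper":0.47,"x":-0.42,"y":0.05,"z":0.013,"yaw":0.66},{"gripper":0.47,"x":-0.4959,"y":0.0599,"z":0.013,"yaw":0.7466},{"gripper":0.47,"x":-0.4959,"y":0.0599,"z":0.013,"yaw":0.7466},{"gripper":0.47,"x":-0.4959,"y":0.0599,"z":0.013,"yaw":0.7466},{"gripper":0.47,"x":-0.4959,"y":0.0599,"z":0.013,"yaw":0.7466}]' 22;python3 -c "
from h import *
A=np.array([.9304,.3665]);B=np.array([-.3665,.9304])
p=A*.616+B*.134; go(*p,.128,-158.5)"
```

```text
clock: 63.98
ee_pos: [0.5242, 0.3496, 0.2523]
tool_rot: [-180.0, -0.0, -158.5]
ft_force: [-0.2, -0.4, 0.7]
gripper_width: 0.469
grip_force: 0.0
row x -0.0002 y 0.0011 z 0.1657 yaw -0.0004 dist 0.124
```

```bash
python3 -m crank '[{"gripper":0.47,"x":-0.001,"y":0.0005,"z":0.07,"yaw":0},{"gripper":0.47,"x":-0.001,"y":0.0005,"z":0.13,"yaw":0},{"gripper":0.47,"x":-0.001,"y":0.0005,"z":0.165,"yaw":0},{"gripper":0.47,"x":-0.001,"y":0.0005,"z":0.165,"yaw":0},{"gripper":0,"x":-0.001,"y":0.0005,"z":0.165,"yaw":0},{"gripper":0,"x":-0.001,"y":0.0005,"z":0.165,"yaw":0},{"gripper":0,"x":-0.001,"y":0.0005,"z":0.165,"yaw":0},{"gripper":0,"x":-0.001,"y":0.0005,"z":0.165,"yaw":0},{"gripper":0,"x":-0.001,"y":0.0005,"z":0.165,"yaw":0},{"gripper":0,"x":-0.001,"y":0.0005,"z":0.13,"yaw":0},{"gripper":0,"x":-0.001,"y":0.0005,"z":0.09,"yaw":0},{"gripper":0,"x":-0.001,"y":0.0005,"z":0.03,"yaw":0},{"gripper":0,"x":-0.001,"y":0.0005,"z":-0.03,"yaw":0},{"gripper":0,"x":-0.001,"y":0.0005,"z":-0.03,"yaw":0},{"gripper":0,"x":-0.001,"y":0.0005,"z":-0.03,"yaw":0}]' 22;python3 -c "
from h import *
A=np.array([.9304,.3665]);B=np.array([-.3665,.9304])
p=A*(.624+.015)+B*-.175; go(*p,.1296,-68.5)"
```

```text
clock: 65.85
ee_pos: [0.5237, 0.352, 0.2743]
tool_rot: [180.0, -0.0, -158.4]
ft_force: [-0.3, 0.1, -1.0]
gripper_width: 0.221
grip_force: 23.7
row x -0.0296 y -0.4142 z 0.1930 yaw -0.9990 dist 0.343
```

```bash
python3 -m crank '[{"gripper":0,"x":-0.003,"y":-0.04,"z":0,"yaw":-0.11},{"gripper":0,"x":-0.006,"y":-0.1,"z":0,"yaw":-0.22},{"gripper":0,"x":-0.01,"y":-0.16,"z":0,"yaw":-0.33},{"gripper":0,"x":-0.013,"y":-0.22,"z":0,"yaw":-0.44},{"gripper":0,"x":-0.017,"y":-0.28,"z":0,"yaw":-0.55},{"gripper":0,"x":-0.02,"y":-0.34,"z":0,"yaw":-0.66},{"gripper":0,"x":-0.025,"y":-0.39,"z":0,"yaw":-0.77},{"gripper":0,"x":-0.0296,"y":-0.4142,"z":0,"yaw":-0.88},{"gripper":0,"x":-0.0296,"y":-0.4142,"z":0,"yaw":-1},{"gripper":0,"x":-0.0296,"y":-0.4142,"z":0.02,"yaw":-1},{"gripper":0,"x":-0.0296,"y":-0.4142,"z":0.09,"yaw":-1},{"gripper":0,"x":-0.0296,"y":-0.4142,"z":0.15,"yaw":-1},{"gripper":0,"x":-0.0296,"y":-0.4142,"z":0.192,"yaw":-1},{"gripper":0,"x":-0.0296,"y":-0.4142,"z":0.192,"yaw":-1},{"gripper":0,"x":-0.0296,"y":-0.4142,"z":0.192,"yaw":-1}]';python3 -c "
from h import *
A=np.array([.9304,.3665]);B=np.array([-.3665,.9304])
p=A*(.624+.015)+B*-.0985; go(*p,.147,-68.5)"
```

```text
clock: 67.72
ee_pos: [0.6591, 0.0716, 0.1312]
tool_rot: [-180.0, -0.0, -68.5]
ft_force: [0.6, 0.6, -1.4]
gripper_width: 0.226
grip_force: 23.7
row x -0.1020 y 0.0006 z -0.0211 yaw 0.0003 dist 0.078
```

```bash
python3 -m crank '[{"gripper":0,"x":-0.011,"y":0,"z":0,"yaw":0},{"gripper":0,"x":-0.022,"y":0,"z":-0.001,"yaw":0},{"gripper":0,"x":-0.034,"y":0,"z":-0.006,"yaw":0},{"gripper":0,"x":-0.046,"y":0,"z":-0.011,"yaw":0},{"gripper":0,"x":-0.058,"y":0,"z":-0.0147,"yaw":0},{"gripper":0,"x":-0.07,"y":0,"z":-0.017,"yaw":0},{"gripper":0,"x":-0.082,"y":0,"z":-0.0185,"yaw":0},{"gripper":0,"x":-0.092,"y":0,"z":-0.019,"yaw":0},{"gripper":0,"x":-0.1,"y":0,"z":-0.019,"yaw":0},{"gripper":0,"x":-0.1,"y":0,"z":-0.019,"yaw":0},{"gripper":0,"x":-0.08,"y":0,"z":-0.019,"yaw":0},{"gripper":0,"x":-0.06,"y":0,"z":-0.07,"yaw":0},{"gripper":0,"x":-0.04,"y":0,"z":-0.13,"yaw":0},{"gripper":0,"x":-0.02,"y":0,"z":-0.205,"yaw":0},{"gripper":0,"x":-0.02,"y":0,"z":-0.205,"yaw":0},{"gripper":0,"x":-0.02,"y":0,"z":-0.205,"yaw":0}]'; python3 -c "
from h import *
held()
for c in('top','side','top','side'):rack(c)
p=Oc+YH*(-.088+.005); go(*p,.21,-91.2)
"
```

```text
clock: 69.72
ee_pos: [0.6535, 0.0847, 0.284]
tool_rot: [180.0, 0.1, -68.5]
ft_force: [0.7, -0.2, -1.0]
gripper_width: 0.222
grip_force: 24.5
side 152 dir [ 0.01  -0.017  1.   ] tilt 1.1 at -.06 [ 0.0008 -0.003  -0.06  ] z range [-0.114 -0.047]
top few 0
top rack [ 558.5 -119. ] [150.5  45.2] 89.5
side rack [549.1 -83.9] [220.7  26. ] 88.5
top rack [559.7 -64.1] [158.4  46.4] 89.2
side rack [550.6 -55.5] [165.3  25.8] 88.3
row x 0.2711 y 0.2449 z 0.0985 yaw 0.2534 dist 0.284
```

```bash
python3 -m crank '[{"gripper":0,"x":0.03,"y":0.03,"z":0,"yaw":0.06},{"gripper":0,"x":0.09,"y":0.08,"z":0,"yaw":0.14},{"gripper":0,"x":0.15,"y":0.135,"z":0,"yaw":0.22},{"gripper":0,"x":0.21,"y":0.19,"z":0,"yaw":0.2534},{"gripper":0,"x":0.2711,"y":0.2449,"z":0,"yaw":0.2534},{"gripper":0,"x":0.2711,"y":0.2449,"z":0,"yaw":0.2534},{"gripper":0,"x":0.2711,"y":0.2449,"z":0.05,"yaw":0.2534},{"gripper":0,"x":0.2711,"y":0.2449,"z":0.1,"yaw":0.2534},{"gripper":0,"x":0.2711,"y":0.2449,"z":0.1,"yaw":0.2534},{"gripper":0,"x":0.2711,"y":0.2449,"z":0.1,"yaw":0.2534}]'; python3 -c "
from h import *
slices();caps('side');rack('side')"
```

```text
clock: 71.38
ee_pos: [0.5583, -0.1709, 0.2108]
tool_rot: [-179.9, -0.0, -91.2]
ft_force: [1.2, -0.8, 1.0]
gripper_width: 0.219
grip_force: 24.5
side TCP rack 0.0015 -0.0832 0.2115
  z 0.06 21 x -0.0147 y -0.0795
  z 0.105 28 x -0.0009 y -0.0859
  z 0.12 42 x 0.0017 y -0.0847
  z 0.135 34 x -0.0006 y -0.0866
  z 0.15 40 x 0.0014 y -0.0855
  z 0.165 35 x 0.0005 y -0.0866
  z 0.18 22 x 0.0002 y -0.087
side cap [ 0.5583 -0.1747  0.1544] z80 0.1538 38
side cap [ 0.5568 -0.1292  0.1301] z80 0.1315 30
side cap [ 0.5598 -0.0648  0.1306] z80 0.1318 61
side cap [0.5661 0.0164 0.1298] z80 0.1312 34
side rack [557.3 -85. ] [217.8  44.6] 87.8
```

```bash
python3 -m crank '[{"gripper":0,"x":-0.001,"y":0,"z":0.025,"yaw":0},{"gripper":0,"x":-0.001,"y":0,"z":0.045,"yaw":0},{"gripper":0,"x":-0.001,"y":0,"z":0.06,"yaw":0},{"gripper":0,"x":-0.001,"y":0,"z":0.07,"yaw":0},{"gripper":0,"x":-0.001,"y":0,"z":0.08,"yaw":0},{"gripper":0,"x":-0.001,"y":0,"z":0.08,"yaw":0}]'; python3 -c "
from h import *
snapshot('top');print(observe()['ft_force'].round(1));rack('side')"
```

```text
clock: 72.38
ee_pos: [0.5572, -0.1704, 0.149]
tool_rot: [180.0, 0.0, -91.2]
ft_force: [0.8, 0.5, 0.9]
gripper_width: 0.223
grip_force: 24.5
[-0.3  0.9 -0.1]
side rack [560.5 -36. ] [120.2  44.5] 88.7
```

```bash
python3 -m crank '[{"gripper":0,"x":0,"y":0,"z":0.012,"yaw":0},{"gripper":0,"x":0,"y":0,"z":0.022,"yaw":0},{"gripper":0,"x":0,"y":0,"z":0.028,"yaw":0},{"gripper":0,"x":0,"y":0,"z":0.028,"yaw":0},{"gripper":0.47,"x":0,"y":0,"z":0.028,"yaw":0},{"gripper":0.47,"x":0,"y":0,"z":0.028,"yaw":0},{"gripper":0.47,"x":0,"y":0,"z":0,"yaw":0},{"gripper":0.47,"x":0,"y":0,"z":-0.08,"yaw":0},{"gripper":0.47,"x":0,"y":0.08,"z":-0.15,"yaw":0},{"gripper":0.47,"x":0,"y":0.16,"z":-0.15,"yaw":0},{"gripper":0.47,"x":0,"y":0.24,"z":-0.15,"yaw":0},{"gripper":0.47,"x":0.05,"y":0.3,"z":-0.15,"yaw":0},{"gripper":0.47,"x":0.1,"y":0.3,"z":-0.15,"yaw":0},{"gripper":0.47,"x":0.1,"y":0.3,"z":-0.15,"yaw":0},{"gripper":0.47,"x":0.1,"y":0.3,"z":-0.15,"yaw":0}]'; python3 -c "
from h import *
print(observe()['ee_pos'])
caps('side');caps('top')
for c in('top','side','top'):rack(c)
im=[]
for c in('top','side'):
    d=snapshot(c)
    for q,z in(('rack_back_left',.02),('rack_back_right',.02),('rack_tab',.055),('gauge',0),('knob_top',.284)): print(c,q,[(ray(d,u,v,z).round(4).tolist(),round(k,2)) for u,v,k in pts(c,q)[:2]])
    P,ok=cloud(d)
    i=ok&(P[...,2]>.027)&(P[...,2]<.047)&(P[...,0]>.64)&(P[...,0]<.80)&(P[...,1]>-.27)&(P[...,1]<0)
    S=P[i];print(c,'fence',cv2.minAreaRect((S[:,:2]*1000).astype(np.float32)))
    for y in(-.23,-.2,-.17,-.1,-.07,-.05): s=S[abs(S[:,1]-y)<.008]; print(y,np.percentile(s[:,0],[3,97]).round(4),len(s)) if len(s) else 0
    i=ok&(P[...,2]>.275)&(P[...,2]<.295)&(P[...,0]>.62)&(P[...,0]<.70)&(abs(P[...,1]+.135)<.04); print('knob',P[i].mean(0).round(4),i.sum())
    i=ok&(P[...,2]>.048)&(P[...,2]<.062)&(P[...,0]>.44)&(P[...,0]<.49)&(abs(P[...,1]+.085)<.06); print('tab',P[i].mean(0).round(4),i.sum(),np.ptp(P[i],axis=0).round(3))
    im.append(cv2.resize(d['pixels'][(140 if c=='top' else 120):(240 if c=='top' else 220),(280 if c=='top' else 230):(380 if c=='top' else 330)][:,:,::-1],None,fx=4,fy=4,interpolation=2))
cv2.imwrite('pics/q.png',np.hstack(im))
"
```

```text
clock: 74.35
ee_pos: [0.3307, -0.2405, 0.2617]
tool_rot: [180.0, 0.1, -91.2]
ft_force: [0.3, -0.4, -0.5]
gripper_width: 0.476
grip_force: 0.0
[ 0.33071136 -0.2404514   0.26167729]
side cap [ 0.5561 -0.1647  0.1308] z80 0.1318 30
side cap [ 0.5576 -0.1277  0.13  ] z80 0.1314 29
side cap [ 0.56   -0.0676  0.1298] z80 0.1307 59
side cap [0.5657 0.0147 0.1301] z80 0.1312 32
top cap [0.5676 0.0109 0.1299] z80 0.1311 29
top cap [ 0.5616 -0.0544  0.1309] z80 0.132 28
top cap [ 0.5577 -0.0874  0.1288] z80 0.1302 30
top cap [ 0.5579 -0.1318  0.1316] z80 0.1331 28
top cap [ 0.5548 -0.1694  0.1318] z80 0.1325 29
top rack [559.6 -90.1] [209.   45.2] 89.0
side rack [550.1 -47. ] [96.5 24.5] 89.0
top rack [558.8 -89.6] [209.6  45.6] 88.4
top rack_back_left [([0.5875, 0.0062, 0.02], 0.8), ([0.5579, -0.0957, 0.02], 0.62)]
top rack_back_right [([0.6353, -0.4351, 0.02], 0.71), ([0.5674, -0.1961, 0.02], 0.57)]
top rack_tab [([0.5522, -0.1753, 0.055], 0.74), ([0.4593, -0.0823, 0.055], 0.69)]
top gauge [([0.5646, -0.0412, 0.0], 0.45)]
top knob_top [([0.6696, -0.1466, 0.284], 0.67), ([0.519, 0.2238, 0.284
[... 285 characters left out ...]
0.1338  0.284 ] 112
tab [ 0.4628 -0.087   0.054 ] 39 [0.011 0.048 0.013]
side rack_back_left [([0.5921, 0.0084, 0.02], 0.55)]
side rack_back_right [([0.5822, -0.1887, 0.02], 0.75)]
side rack_tab [([0.4704, -0.0915, 0.055], 0.57)]
side gauge [([0.7021, -0.1469, 0.0], 0.67), ([0.3767, 0.1383, 0.0], 0.26)]
side knob_top [([0.66, -0.1434, 0.284], 0.74)]
side fence ((738.2261352539062, -124.23912048339844), (251.4311065673828, 114.26077270507812), 84.68757629394531)
-0.23 [0.6731 0.7266] 19
-0.2 [0.6759 0.7204] 13
-0.17 [0.6764 0.7144] 14
-0.1 [0.6866 0.7968] 50
-0.07 [0.6879 0.7956] 56
-0.05 [0.6883 0.7958] 66
knob [ 0.6586 -0.1283  0.2846] 90
tab [ 0.4632 -0.0795  0.0563] 33 [0.012 0.055 0.012]
```

View pics/q.png

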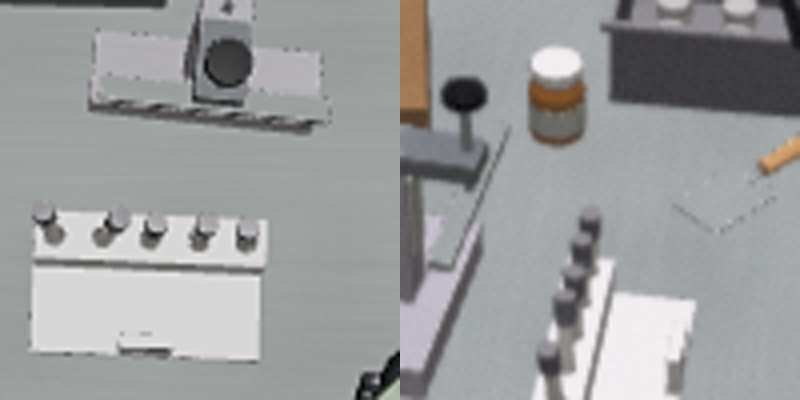

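All five caps sit at z ≈ 0.130, so every tube is seated: caps at top-crop (45,212), (120,218), (155,225), (205,225), (248,232). Next I'll grip the tab and slide the rack to the fence.

```bash
python3 -c "
from h import *
go(.4632,-.0878,.048,-91.1)"
```

```text
row x -0.2077 y -0.1720 z 0.2854 yaw -0.0014 dist 0.295
```

```bash
python3 -m crank '[{"gripper":0.6,"x":-0.07,"y":-0.06,"z":0,"yaw":0},{"gripper":0.6,"x":-0.13,"y":-0.11,"z":0,"yaw":0},{"gripper":0.6,"x":-0.19,"y":-0.16,"z":0,"yaw":0},{"gripper":0.6,"x":-0.2077,"y":-0.172,"z":0.05,"yaw":0},{"gripper":0.6,"x":-0.2077,"y":-0.172,"z":0.12,"yaw":0},{"gripper":0.6,"x":-0.2077,"y":-0.172,"z":0.17,"yaw":0},{"gripper":0.6,"x":-0.2077,"y":-0.172,"z":0.22,"yaw":0},{"gripper":0.6,"x":-0.2077,"y":-0.172,"z":0.26,"yaw":0},{"gripper":0.6,"x":-0.2077,"y":-0.172,"z":0.285,"yaw":0},{"gripper":0.6,"x":-0.2077,"y":-0.172,"z":0.285,"yaw":0},{"gripper":0,"x":-0.2077,"y":-0.172,"z":0.285,"yaw":0},{"gripper":0,"x":-0.2077,"y":-0.172,"z":0.285,"yaw":0},{"gripper":0,"x":-0.2077,"y":-0.172,"z":0.285,"yaw":0},{"gripper":0,"x":-0.2077,"y":-0.172,"z":0.285,"yaw":0},{"gripper":0,"x":-0.2077,"y":-0.172,"z":0.285,"yaw":0}]' 50; python3 -c "
from h import *
for c in('top','side','top'):rack(c)
caps('top')
go(.5645,-.1239,.048,-95.3)"
```

```text
clock: 77.08
ee_pos: [0.4636, -0.0881, 0.0494]
tool_rot: [-179.9, -0.0, -91.2]
ft_force: [-2.9, -0.1, 7.2]
gripper_width: 0.13
grip_force: 50.2
top rack [561.4 -16.2] [42.8 62.5] 1.5
side rack [559.6 -85.5] [214.4  44.1] 88.7
top rack [561.1 -18.6] [65.8 45. ] 89.4
top cap [0.5666 0.0117 0.1284] z80 0.1288 31
top cap [ 0.5624 -0.0527  0.1291] z80 0.13 23
row x 0.0449 y -0.1355 z 0.0018 yaw 0.0453 dist 0.107
```

```bash
python3 -m crank '[{"gripper":0,"x":0.002,"y":-0.005,"z":0,"yaw":0.003},{"gripper":0,"x":0.006,"y":-0.016,"z":0,"yaw":0.008},{"gripper":0,"x":0.01,"y":-0.028,"z":0,"yaw":0.013},{"gripper":0,"x":0.014,"y":-0.04,"z":0,"yaw":0.018},{"gripper":0,"x":0.018,"y":-0.052,"z":0,"yaw":0.023},{"gripper":0,"x":0.022,"y":-0.064,"z":0,"yaw":0.028},{"gripper":0,"x":0.026,"y":-0.076,"z":0,"yaw":0.033},{"gripper":0,"x":0.03,"y":-0.088,"z":0,"yaw":0.038},{"gripper":0,"x":0.034,"y":-0.1,"z":0,"yaw":0.042},{"gripper":0,"x":0.038,"y":-0.112,"z":0,"yaw":0.045},{"gripper":0,"x":0.04,"y":-0.119,"z":0,"yaw":0.045},{"gripper":0,"x":0.04,"y":-0.119,"z":0,"yaw":0.045},{"gripper":0,"x":0.04,"y":-0.119,"z":0,"yaw":0.045}]'; python3 -c "
from h import *
for c in('side','side','top'):rack(c)
caps('side')
d=snapshot('side');P,ok=cloud(d)
# gap between block back edge and fence along several y
for y in(-.23,-.2,-.17,-.1,-.07,-.045):
    b=ok&(abs(P[...,1]-y)<.008)&(P[...,2]>.044)&(P[...,2]<.056)&(P[...,0]>.58)&(P[...,0]<.70)
    f=ok&(abs(P[...,1]-y)<.008)&(P[...,2]>.030)&(P[...,2]<.0435)&(P[...,0]>.655)&(P[...,0]<.8)
    print(y,b.sum(),P[b][:,0].max().round(4) if b.any() else '',f.sum(),np.percentile(P[f][:,0],3).round(4) if f.any() else '')
go(.5645,-.1239,.048,-95.3)"
```

```text
clock: 78.9
ee_pos: [0.5492, -0.1183, 0.0493]
tool_rot: [179.7, 0.1, -95.2]
ft_force: [-8.8, 3.4, 13.4]
gripper_width: 0.134
grip_force: 51.6
side rack [ 640.2 -119. ] [215.9  43.8] 81.2
side rack [ 633.  -156.7] [150.6  29.7] 89.6
top rack [651.2 -56.9] [71.5 45.4] 86.2
side cap [ 0.6362 -0.2081  0.1293] z80 0.1297 26
side cap [ 0.6506 -0.1239  0.1296] z80 0.1309 92
side cap [ 0.5419 -0.1062  0.1435] z80 0.1382 178
side cap [ 0.6596 -0.0225  0.1289] z80 0.1306 31
-0.23 5 0.6501 5 0.7126
-0.2 11 0.6802 3 0.6856
-0.17 12 0.6471 10 0.6795
-0.1 24 0.6992 37 0.6924
-0.07 26 0.6914 47 0.6879
-0.045 25 0.694 44 0.689
row x 0.0056 y -0.0211 z 0.0017 yaw 0.0011 dist 0.016
```

```bash
python3 -m crank '[{"gripper":0,"x":0.002,"y":-0.006,"z":-0.001,"yaw":0.001},{"gripper":0,"x":0.004,"y":-0.012,"z":-0.001,"yaw":0.001},{"gripper":0,"x":0.005,"y":-0.017,"z":-0.001,"yaw":0.001},{"gripper":0,"x":0.005,"y":-0.02,"z":-0.001,"yaw":0.001},{"gripper":0,"x":0.005,"y":-0.022,"z":-0.001,"yaw":0.001},{"gripper":0,"x":0.005,"y":-0.022,"z":-0.001,"yaw":0.001}]'; python3 -c "
from h import *
for c in('side','side'):rack(c)
for i in range(3): snapshot('top');o=observe();print(o['ft_force'].round(1),o['wrist_torque'].round(2),o['ee_pos'].round(4))"
```

```text
clock: 79.9
ee_pos: [0.5635, -0.1238, 0.0493]
tool_rot: [179.5, 0.0, -95.3]
ft_force: [-12.6, 2.7, 12.4]
gripper_width: 0.131
grip_force: 51.2
side rack [666.6 -73.1] [110.3  51.1] 84.7
side rack [666.3 -63.4] [91.2 46.1] 87.6
[-12.2   1.8  12. ] [0.37 2.11 0.22] [ 0.5635 -0.1238  0.0493]
[-12.5   1.6  12.2] [0.35 2.13 0.24] [ 0.5634 -0.1238  0.0493]
[-14.    2.6  11.3] [0.39 2.15 0.13] [ 0.5634 -0.1238  0.0493]
```

```bash
python3 -m crank '[{"gripper":0,"x":0,"y":-0.002,"z":0,"yaw":0},{"gripper":0,"x":0,"y":-0.004,"z":0,"yaw":0},{"gripper":0,"x":0,"y":-0.004,"z":0,"yaw":0}]'; python3 -m crank '[{"gripper":0,"x":0,"y":-0.002,"z":0,"yaw":0},{"gripper":0,"x":0,"y":-0.004,"z":0,"yaw":0},{"gripper":0,"x":0,"y":-0.004,"z":0,"yaw":0}]'
```

```text
clock: 80.53
ee_pos: [0.5637, -0.124, 0.0493]
tool_rot: [179.2, -0.0, -95.4]
ft_force: [-21.3, 1.0, 19.6]
gripper_width: 0.131
grip_force: 53.2
clock: 80.9
ee_pos: [0.5638, -0.124, 0.0493]
tool_rot: [178.9, -0.0, -95.4]
ft_force: [-29.6, 1.4, 27.3]
gripper_width: 0.133
grip_force: 57.4
```

```bash
python3 -m crank '[{"gripper":0,"x":0,"y":0.008,"z":0,"yaw":0},{"gripper":0,"x":0,"y":0.01,"z":0,"yaw":0},{"gripper":0.26,"x":0,"y":0.01,"z":0,"yaw":0},{"gripper":0.26,"x":0,"y":0.01,"z":0,"yaw":0},{"gripper":0.26,"x":0,"y":0.006,"z":0,"yaw":0},{"gripper":0.26,"x":0,"y":0.003,"z":0,"yaw":0},{"gripper":0.26,"x":0,"y":0,"z":0,"yaw":0},{"gripper":0.26,"x":0,"y":0,"z":0,"yaw":0}]';  python3 -m crank '[{"gripper":0.26,"x":0,"y":0,"z":0,"yaw":0},{"gripper":0.26,"x":0,"y":-0.002,"z":0,"yaw":0},{"gripper":0.26,"x":0,"y":-0.002,"z":0,"yaw":0}]'
```

```text
clock: 81.9
ee_pos: [0.5687, -0.1249, 0.048]
tool_rot: [179.4, -0.0, -95.4]
ft_force: [-13.6, 0.3, 8.7]
gripper_width: 0.262
grip_force: 6.6
clock: 82.28
ee_pos: [0.5687, -0.1249, 0.048]
tool_rot: [179.2, -0.0, -95.4]
ft_force: [-16.6, 0.3, 12.2]
gripper_width: 0.264
grip_force: 8.5
```

```bash
python3 -m crank '[{"gripper":0.27,"x":0,"y":0.007,"z":0,"yaw":0},{"gripper":0.35,"x":0,"y":0.013,"z":0,"yaw":0},{"gripper":0.4,"x":0,"y":0.013,"z":0,"yaw":0},{"gripper":0.4,"x":0,"y":0.013,"z":-0.06,"yaw":0},{"gripper":0.4,"x":0,"y":0.06,"z":-0.13,"yaw":0},{"gripper":0.4,"x":0,"y":0.14,"z":-0.2,"yaw":0},{"gripper":0,"x":0,"y":0.22,"z":-0.26,"yaw":0},{"gripper":0,"x":0,"y":0.27,"z":-0.3,"yaw":0},{"gripper":0,"x":0,"y":0.27,"z":-0.3,"yaw":0}]'; python3 -c "
from h import *
for c in('side','top'):
    d,P,ok=rack(c); caps(c,d)
    a=np.radians(-5.35);X=np.array([np.cos(a),np.sin(a)]);Y=np.array([-X[1],X[0]]);L=P[...,:2]-np.array([.682,-.135]);lx=L@X;ly=L@Y
    m=ok&(P[...,2]>.0465)&(P[...,2]<.056)&(lx>-.06)&(lx<.02)
    print(c,'rack top y ext',np.percentile(ly[m],[1,99]).round(4))
    for y in np.arange(-.09,.1,.036):
        i=m&(abs(ly-y)<.012);j=ok&(abs(ly-y)<.012)&(P[...,2]>.033)&(P[...,2]<.0435)&(lx>-.01)&(lx<.06);k=ok&(abs(ly-y)<.012)&(P[...,2]>.044)&(P[...,2]<.056)&(lx<0)&(lx>-.07);print(y.round(3),'block front',np.percentile(lx[k],3).round(4) if k.any() else '','back',np.percentile(lx[i],97).round(4) if i.any() else '','fence min',np.percentile(lx[j],3).round(4) if j.any() else '')
    i=ok&(P[...,2]>.275)&(P[...,2]<.295)&(P[...,0]>.62)&(P[...,0]<.70)&(abs(P[...,1]+.135)<.04); print('knob',P[i].mean(0).round(4),i.sum())
    i=ok&(P[...,2]>.05)&(P[...,2]<.062)&(lx>-.14)&(lx<-.09)&(abs(ly)<.06); print('tab gauge frame',lx[i].mean().round(4),ly[i].mean().round(4),i.sum())
    for q,z in(('rack_back_left',.02),('rack_back_right',.02),('rack_tab',.055)): print(q,[((ray(d,u,v,z)[:2]-np.array([.682,-.135]))@np.c_[X,Y]).round(4).tolist()+[round(k,2)] for u,v,k in pts(c,q)[:1]])
"
```

```text
clock: 83.4
ee_pos: [0.3731, -0.1068, 0.2766]
tool_rot: [-179.8, -0.1, -95.4]
ft_force: [0.7, -0.4, -0.0]
gripper_width: 0.003
grip_force: 0.0
side rack [ 660.3 -129.6] [220.9  54.1] 83.4
side cap [ 0.6452 -0.208   0.1304] z80 0.1323 25
side cap [ 0.6551 -0.1712  0.1257] z80 0.1261 9
side cap [ 0.6569 -0.1098  0.1285] z80 0.1293 50
side cap [ 0.6745 -0.0281  0.1297] z80 0.1314 30
side rack top y ext [-1.0344  0.5291]
-0.09 block front -0.0426 back -0.021 fence min 0.039
-0.054 block front -0.0447 back -0.0229 fence min 0.0381
-0.018 block front -0.0448 back 0.0106 fence min 0.0075
0.018 block front -0.0442 back -0.0011 fence min 0.0245
0.054 block front -0.0427 back 0.0079 fence min 0.0089
0.09 block front -0.0447 back 0.0068 fence min 0.0044
knob [ 0.6585 -0.1289  0.2846] 88
tab gauge frame -0.119 0.0071 29
rack_back_left [[-0.0004, 0.1026, 0.85]]
rack_back_right [[0.0036, -0.1026, 0.72]]
rack_tab [[-0.1161, 0.0091, 0.86]]
top rack [ 660.8 -107.4] [126.5  45.4] 85.2
top cap [ 0.6734 -0.0305  0.1277] z80 0.129 21
top cap [ 0.6597 -0.0982  0.1287] z80 0.1296 12
top cap [ 0.6552 -0.1307  0.1295] z80 0.1313 17
top cap [ 0.6452 -0.2106  0.1314] z80 0.132 22
top rack top y ext [-0.57    0.4908]
-0.09 block front -0.0436 back -0.0097 fence min 0.0283
-0.054 block front -0.0421 back -0.0042 fence min 0.0286
-0.018 block front -0.043 back -0.0034 fence min -0.0047
0.018 block front -0.0446 back -0.0059 fence min 0.0281
0.054 block front -0.0436 back -0.0018 fence min 0.0276
0.09 block front -0.0452 back -0.0004 fence min 0.0288
knob [ 0.6592 -0.1341  0.2829] 113
tab gauge frame -0.1182 0.0017 35
rack_back_left [[0.0081, 0.1017, 0.97]]
rack_back_right [[-0.0067, -0.1075, 0.78]]
rack_tab []
```

```bash
python3 -c "
from h import *
go(.6588,-.1335,.33,-95.3)"
```

```text
row x 0.0003 y -0.3812 z -0.0761 yaw -0.0004 dist 0.292
```

```bash
python3 -m crank '[{"gripper":0,"x":0,"y":0,"z":-0.07,"yaw":0},{"gripper":0,"x":0,"y":-0.03,"z":-0.11,"yaw":0},{"gripper":0,"x":0,"y":-0.1,"z":-0.11,"yaw":0},{"gripper":0,"x":0,"y":-0.18,"z":-0.11,"yaw":0},{"gripper":0,"x":0,"y":-0.26,"z":-0.11,"yaw":0},{"gripper":0,"x":0,"y":-0.33,"z":-0.11,"yaw":0},{"gripper":0,"x":0,"y":-0.3812,"z":-0.11,"yaw":0},{"gripper":0,"x":0,"y":-0.3812,"z":-0.11,"yaw":0},{"gripper":0,"x":0,"y":-0.3812,"z":-0.07,"yaw":0},{"gripper":0,"x":0,"y":-0.3812,"z":-0.06,"yaw":0},{"gripper":0,"x":0,"y":-0.3812,"z":-0.06,"yaw":0}]'; python3 -c "
from h import *
go(.6588,-.1335,.29,-95.3)"
```

```text
clock: 85.18
ee_pos: [0.6576, -0.1332, 0.3188]
tool_rot: [179.9, 0.0, -95.4]
ft_force: [0.6, -0.2, -0.2]
gripper_width: 0.0
grip_force: 0.0
row x 0.0002 y -0.0016 z 0.0384 yaw -0.0008 dist 0.029
```

```bash
python3 -m crank '[{"gripper":0,"x":0,"y":-0.001,"z":0.01,"yaw":0},{"gripper":0,"x":0,"y":-0.001,"z":0.02,"yaw":0},{"gripper":0,"x":0,"y":-0.001,"z":0.03,"yaw":0},{"gripper":0,"x":0,"y":-0.001,"z":0.038,"yaw":0},{"gripper":0,"x":0,"y":-0.001,"z":0.038,"yaw":0}]'; python3 -m crank '[{"gripper":0,"x":0,"y":0,"z":0.006,"yaw":0},{"gripper":0,"x":0,"y":0,"z":0.012,"yaw":0},{"gripper":0,"x":0,"y":0,"z":0.012,"yaw":0}]'
```

```text
clock: 85.8
ee_pos: [0.6597, -0.1337, 0.2906]
tool_rot: [-179.9, -0.0, -95.4]
ft_force: [2.4, -0.7, 4.4]
gripper_width: -0.004
grip_force: 2.3
clock: 86.18
ee_pos: [0.6596, -0.1337, 0.282]
tool_rot: [-179.9, -0.0, -95.4]
ft_force: [0.7, -0.2, 5.4]
gripper_width: -0.003
grip_force: 2.6
```

```bash
python3 -m crank '[{"gripper":0,"x":0,"y":0,"z":0.004,"yaw":0},{"gripper":0,"x":0,"y":0,"z":0.006,"yaw":0},{"gripper":0,"x":0,"y":0,"z":0.006,"yaw":0}]'; python3 -m crank '[{"gripper":0,"x":0,"y":0,"z":0.002,"yaw":0},{"gripper":0,"x":0,"y":0,"z":0.002,"yaw":0}]'
```

```text
clock: 86.55
ee_pos: [0.6596, -0.1337, 0.2779]
tool_rot: [-179.9, -0.0, -95.4]
ft_force: [1.7, -0.2, 6.4]
gripper_width: -0.001
grip_force: 2.8
clock: 86.8
ee_pos: [0.6596, -0.1337, 0.2775]
tool_rot: [-179.9, -0.0, -95.4]
ft_force: [0.2, 0.3, 9.9]
gripper_width: -0.002
grip_force: 5.0
```

```bash
python3 -m crank '[{"gripper":0,"x":0,"y":0,"z":0.001,"yaw":0},{"gripper":0,"x":0,"y":0,"z":0.002,"yaw":0},{"gripper":0,"x":0,"y":0,"z":0.002,"yaw":0},{"gripper":0,"x":0,"y":0,"z":0.002,"yaw":0},{"gripper":0,"x":0,"y":0,"z":0.002,"yaw":0},{"gripper":0,"x":0,"y":0,"z":0.002,"yaw":0},{"gripper":0,"x":0,"y":0,"z":0.002,"yaw":0}]'; python3 -m crank '[{"gripper":0,"x":0,"y":0,"z":-0.006,"yaw":0},{"gripper":0,"x":0,"y":0,"z":-0.016,"yaw":0},{"gripper":0,"x":0,"y":0,"z":-0.026,"yaw":0},{"gripper":0,"x":0,"y":0,"z":-0.036,"yaw":0},{"gripper":0,"x":0,"y":0,"z":-0.048,"yaw":0},{"gripper":0,"x":0,"y":0,"z":-0.06,"yaw":0},{"gripper":0,"x":0,"y":0,"z":-0.12,"yaw":0},{"gripper":0,"x":0,"y":0.08,"z":-0.12,"yaw":0},{"gripper":0,"x":0,"y":0.16,"z":-0.12,"yaw":0},{"gripper":0,"x":0,"y":0.24,"z":-0.12,"yaw":0},{"gripper":0,"x":0,"y":0.32,"z":-0.12,"yaw":0},{"gripper":0,"x":0,"y":0.36,"z":-0.12,"yaw":0},{"gripper":0,"x":0,"y":0.36,"z":-0.12,"yaw":0},{"gripper":0,"x":0,"y":0.36,"z":-0.12,"yaw":0}]'; python3 -c "
from h import *
for c in('side','top'):
    d,P,ok=rack(c); caps(c,d)
    a=np.radians(-5.35);X=np.array([np.cos(a),np.sin(a)]);Y=np.array([-X[1],X[0]]);L=P[...,:2]-np.array([.682,-.135]);lx=L@X;ly=L@Y
    for y in(-.09,-.05,0,.05,.09):
        k=ok&(abs(ly-y)<.015)&(P[...,2]>.044)&(P[...,2]<.056)&(lx<-.02)&(lx>-.07);print(y,'front',np.percentile(lx[k],3).round(4) if k.any() else '')
    i=ok&(P[...,2]>.24)&(P[...,2]<.295)&(P[...,0]>.62)&(P[...,0]<.70)&(abs(P[...,1]+.135)<.04); print('knob',np.median(P[i],0).round(4),i.sum())
"
```

```text
clock: 87.68
ee_pos: [0.6597, -0.1337, 0.2774]
tool_rot: [-179.8, -0.1, -95.4]
ft_force: [-1.6, 1.2, 15.3]
gripper_width: -0.002
grip_force: 7.7
clock: 89.42
ee_pos: [0.3907, -0.1083, 0.3641]
tool_rot: [180.0, 0.0, -95.4]
ft_force: [0.1, -0.5, -1.1]
gripper_width: -0.003
grip_force: 0.0
side rack [ 664.5 -128.6] [219.6  56.1] 85.2
side cap [ 0.645  -0.2044  0.135 ] z80 0.133 29
side cap [ 0.6555 -0.1707  0.1242] z80 0.1257 11
side cap [ 0.6575 -0.1102  0.1287] z80 0.1295 44
side cap [ 0.6745 -0.0295  0.1284] z80 0.13 31
-0.09 front -0.0446
-0.05 front -0.0434
0 front -0.0446
0.05 front -0.0441
0.09 front -0.0459
knob [ 0.659  -0.128   0.2842] 109
top rack [ 657.9 -142.4] [189.  45.] 85.2
top cap [ 0.6714 -0.0318  0.1294] z80 0.1295 23
top cap [ 0.6565 -0.1009  0.1372] z80 0.1331 14
top cap [ 0.6544 -0.1298  0.131 ] z80 0.1314 18
top cap [ 0.6444 -0.2125  0.1324] z80 0.1325 22
-0.09 front -0.044
-0.05 front -0.0442
0 front -0.0456
0.05 front -0.0453
0.09 front -0.0448
knob [ 0.6576 -0.1346  0.2842] 115
```

```bash
python3 -c "
from rig import *
print(close_job())"
```

```text
the job is handed in; nothing more can be done
None
```

I handed the job in and got no verdict back. My last checks had all five tubes fully down in the rack, the rack flush on the fence to within about 2 mm of measurement error, the bar pressed onto the caps for about 0.8 s at roughly 15 N and back up, and the gripper clear; I did not re-measure the bystander items.

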